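# Dig the V-block out of the tube stand and set up the vice

### The arm

A 6-joint arm with a two-finger parallel gripper is mounted at the origin on the work surface. World frame = base frame: x ahead of the robot, y to its left, z up, the work surface at z = 0. Lengths are in m, angles in rad, forces in N, time in s.
With the tool pointing down it reaches from about 0.375 to 0.975 m from the base axis. Payload 3.8 kg.
Tool frame: the origin (TCP) lies on the mounting face of the last link; the fingertips stand 173 mm ahead of it and the grasp point (between the pads) lies 155 mm ahead of it; z points along the fingers, y is the direction in which the jaws open and shut (so a half turn about z gives the same grasp; the last joint's range is limited). The gripper opens to 85 mm and grips with 20 to 120 N. Pads are 22 mm wide; open, the fingers measure 114 mm over their backs; the gripper's body (76 mm by 85 mm) begins 54 mm behind the grasp point. The pads swing forward as they close: fully open they stand 13 mm farther back than shut.
Start: joints at [-1.384, 0.264, 1.604, -0, 1.274, -0.037], TCP at [0.15, -0.658, 0.405] pointing down, gripper open.
Joint ranges: [-2.63, 2.63], [-0.94, 2.18], [0.31, 2.57], [-1.31, 4.45], [0, 2.66], [-2.55, 2.55]. Speed limits (rad/s): [2.57, 2.57, 3.14, 3.14, 3.14, 3.14].

### API

Orientations are given as a rotation vector (axis times angle).
In Python, from workcell import bot, imaging, order gives the robot as it stands. The module is installed in compiled form; this text tells all that it offers.
- The arm moves only by the shell command python3 -m creep 'ROWS' [OPENING] [FORCE]. ROWS is JSON, a list of rows, each an object with "slide": the shift along the tool's x, y, z each as a share of 25 mm, from -1 to 1, a list of three; "angular": the turn, a rotation vector about the tool's x, y, z each as a share of 4 degrees, from -1 to 1, a list of three. A call has 1 to 5 rows; each row shifts and turns the commanded pose from where the row before left it, along the tool's axes as they then stand; what a row does not reach is not made up. A row lasts 1/12 s, in which the tool goes at most 41.7 mm and 7.16 degrees, less where a joint would pass 70% of its speed; a pose out of reach is approached as far as the arm can. A call with a number of a shift or a turn outside -1 to 1 is refused whole. A call with a gripper value outside its range is refused whole. OPENING is the closure, from -1 (fully open) to 1 (shut), set as the call begins (- or left out, the last holds). The fingers move at their own pace and stop on an object; FORCE is the grip in N (left out, the last holds). Time passes only in rows, so rows that do not move let the fingers close. It gives the time, the measured TCP pose, the force and the opening at its end, in the units of the state.
- bot.read_state(): the state, without advancing time (a new reading comes with each control period).
- imaging.read_camera(name): name is "side" or "top" or "wrist"; returns (picture, depth): 420x560x3 uint8, red, green, blue; 420x560 float32, m along the optical axis (not along the pixel's ray), 0 where there is no reading.
- imaging.camera_model(name): a dict with "fovy" (degrees; the focal length in pixels is half the picture's height over the tangent of half this angle, whatever the lens; pixels are square), "cx", "cy" (the principal point, pixels), "camera_from_world" (4x4, takes a point from world to camera coordinates); the wrist camera has in their place "tool_from_camera" (4x4, takes a point from camera to tool coordinates, whose origin is the TCP and whose axes are the flange's). Camera axes: x right, y down, z forward; pixel columns grow to the right and rows downward; lengths in m; the calibration is good to about 2 mm. A picture is of the moment at which its call begins: read the wrist's pose just before it. camera_model takes no time and is no camera call.
- order.finish_job(): hands the job in, once; it reports no verdict.
The state is a dict: "time": time; "q": joint angles; "joint_vel": joint speeds; "joint_torque": joint torques, N m; "tool_pos": TCP position; "tcp_rot": TCP orientation; "wrist_force": force on the tool from outside, world axes, zero at the start; "torque": the same for the moment, N m; "width": opening from 0.0 (shut) to 1.0 (fully open).
Only numpy, scipy, OpenCV 4.12 (cv2) and the standard library are available. Lean on these libraries where they do the work, as an engineer would, in place of code of your own. Each camera call takes 0.05 s, during which the arm holds its last target.

### The job

Three tube offcuts stand around the V-block in the wooden stand. Stand all three upright on the dark side board first, then set the V-block flat in the open drill vice, groove up, centred on the bed between the jaws with the groove running from jaw to jaw, and only then put each tube back upright where it stood in the stand. Do not knock a tube over and do not shift the jar of rivets.

Things in the scene. Friction and masses are not known exactly. Their poses are not given: they have to be found in the camera images.
- stand: Fixed open tray of mid-brown wood, 170 (x) by 200 (y) mm. Origin under its centre; x points to its back wall (inner face x = 73, 45 high). Floor 12 above the bench; 8 mm thick side cheeks, tops 24 above the bench; front open. V-block at about (x, y) = (30, 0); tubes at about (30, 52), (30, -52), (-30, 0) in varying order. A marker pen lies behind the wall. All mm.
- board: Side board of dark wood, fixed, flat, 150 (x) by 250 (y) by 9 mm thick. Origin under its centre, top 9 mm above that. A loose hexagon nut (30 mm across, 16 mm high) lies near its +x edge, within x = 34 to 70 mm; the rest (x below +30 mm) is free and takes all three tubes in a row along y.
- vice: Fixed grey drill vice, standing open. Origin on the bench under the middle of the jaw gap; x runs from the moving jaw (screw and T-handle on the -x side, out to x = -150 mm) to the fixed jaw. Jaw faces at x = -37 and +37 mm, jaws 85 mm wide, tops 59 mm above the bench. Steel bed 25 mm above the bench, 62 mm wide, open at both y sides. A loose nut, 14 mm high, lies beside the handle.
- vice_bed (a point): Centre of the vice's bed surface between the jaws, 25 mm above the bench; axes as the vice's.
- v_block: Bright steel V-block, 50 (x) by 40 (y) by 35 mm high, 0.25 to 0.45 kg. Origin in the centre of its underside, z up out of the groove; the V-groove runs along x in its top, the two flat flanks are at y = +-20 mm. It starts flat, with its x about along the stand's x.
- square_tube: Dark steel square tube offcut standing on end, hollow, 40 by 40 mm, 120 mm high, about 0.4 kg. Origin in the centre of its lower end, z up along the tube, x and y square to its faces.
- round_tube: Dark steel round tube offcut standing on end, hollow, 42 mm outside diameter, 140 mm high, about 0.4 kg. Origin in the centre of its lower end, z up along the tube.
- flat_tube: Dark steel rectangular tube offcut standing on end, hollow, 25 mm (x) by 50 mm (y), 130 mm high, about 0.4 kg. Origin in the centre of its lower end, z up along the tube. It starts with its x about along the stand's x.
- jar: Closed grey jar of rivets with a steel cap, 58 mm in diameter, 75 mm high, loose, standing behind the +x edge of the side board. Origin in the centre of its underside. To be left where it is.

How it is judged:
On the way, in this order (a step that is already met when the one before it is completed fails the run):
1. all three tubes stand upright on the side board, released (x of square_tube in the frame of board between -0.072 and 0.072 m and y of square_tube in the frame of board between -0.122 and 0.122 m and z of square_tube in the frame of board between 0.004 and 0.016 m and angle between each of square_tube, round_tube, flat_tube's own z axis and vertical below 0.1 rad and linear speed of each of square_tube, round_tube, flat_tube below 0.03 m/s and contact force between each of square_tube, round_tube, flat_tube and the fingers below 0.05 N and x of round_tube in the frame of board between -0.072 and 0.072 m and y of round_tube in the frame of board between -0.122 and 0.122 m and z of round_tube in the frame of board between 0.004 and 0.016 m and x of flat_tube in the frame of board between -0.072 and 0.072 m and y of flat_tube in the frame of board between -0.122 and 0.122 m and z of flat_tube in the frame of board between 0.004 and 0.016 m), for 0.2 s.
2. the V-block lies in the vice, groove up and running from jaw to jaw, released, while the three tubes still stand on the side board (x of v_block in the frame of vice_bed between -0.014 and 0.014 m and y of v_block in the frame of vice_bed between -0.015 and 0.015 m and z of v_block in the frame of vice_bed between -0.005 and 0.006 m and angle between each of v_block, square_tube, round_tube, flat_tube's own z axis and vertical below 0.1 rad and angle between the x axis of v_block and the x axis of vice, either way round below 0.3 rad and linear speed of v_block below 0.03 m/s and contact force between v_block and the fingers below 0.05 N and x of square_tube in the frame of board between -0.072 and 0.072 m and y of square_tube in the frame of board between -0.122 and 0.122 m and z of square_tube in the frame of board between 0.004 and 0.016 m and x of round_tube in the frame of board between -0.072 and 0.072 m and y of round_tube in the frame of board between -0.122 and 0.122 m and z of round_tube in the frame of board between 0.004 and 0.016 m and x of flat_tube in the frame of board between -0.072 and 0.072 m and y of flat_tube in the frame of board between -0.122 and 0.122 m and z of flat_tube in the frame of board between 0.004 and 0.016 m), for 0.2 s.
At the end, for the whole second after the job is handed in: The V-block lies flat on the vice's bed, groove up, within 14 mm of the middle along the vice and 15 mm across it, its groove within 0.3 rad of the jaw-to-jaw direction; each tube stands upright within 15 mm of where it stood at the start; all four released and at rest (x of v_block in the frame of vice_bed between -0.014 and 0.014 m and y of v_block in the frame of vice_bed between -0.015 and 0.015 m and z of v_block in the frame of vice_bed between -0.005 and 0.006 m and angle between each of v_block, square_tube, round_tube, flat_tube's own z axis and vertical below 0.1 rad and angle between the x axis of v_block and the x axis of vice, either way round below 0.3 rad and distance of each of square_tube, round_tube, flat_tube from where it was at the start of the episode below 0.015 m and linear speed of each of square_tube, round_tube, flat_tube, v_block below 0.03 m/s and contact force between each of square_tube, round_tube, flat_tube, v_block and the fingers below 0.05 N); the robot touches nothing.
It fails at once if a tube is knocked over (angle between any of square_tube, round_tube, flat_tube's own z axis and vertical above 0.7 rad).
It fails at once if the jar of rivets is shifted by more than 30 mm (distance of jar from where it was at the start of the episode above 0.03 m).
It also fails if it takes over 141 s, if anything falls off the work surface, if the arm or the gripper's body presses on something with over 40 N, if the wrist force passes 120 N, or if a joint passes its speed limit or range.

## Working session

There is one attempt and no reset: what is moved stays moved. The work goes in short steps, Python scripts to look and compute and a shell command to move; the robot and the scene stay as the last step left them, time stands still between calls to the robot, and variables do not carry over. Pictures are saved under pics/ and viewed, and the job is handed in when it is done.

```bash
mkdir -p pics; ls
cat > h.py <<'E'
import numpy as np, cv2
from workcell import bot, imaging, order
from scipy.spatial.transform import Rotation as R
def snap(n,fn=None):
    s=bot.read_state(); im,d=imaging.read_camera(n); m=imaging.camera_model(n)
    f=im.shape[0]/2/np.tan(np.radians(m['fovy'])/2)
    if 'camera_from_world' in m: Twc=np.linalg.inv(np.array(m['camera_from_world']))
    else:
        T=np.eye(4);T[:3,:3]=R.from_rotvec(s['tcp_rot']).as_matrix();T[:3,3]=s['tool_pos'];Twc=T@np.array(m['tool_from_camera'])
    v,u=np.mgrid[:im.shape[0],:im.shape[1]]
    P=np.stack([(u-m['cx'])/f*d,(v-m['cy'])/f*d,d],-1)@Twc[:3,:3].T+Twc[:3,3]
    P[d==0]=np.nan
    if fn: cv2.imwrite(fn,im[:,:,::-1])
    return im,d,P,Twc,f,m
E
python3 - <<'E'
from h import *
print(bot.read_state())
for n in['top','side','wrist']:
    im,d,P,T,f,m=snap(n,f'pics/{n}0.png'); np.savez(f'{n}0.npz',im=im,d=d,P=P,T=T,f=f); print(n,m,(d>0).mean())
E
```

```text
pics
{'time': 0.0, 'q': array([-1.38391241e+00,  2.64748453e-01,  1.60533992e+00,  3.46294354e-06,
        1.27373355e+00, -3.69225989e-02]), 'joint_vel': array([-0.00075662, -0.00118394,  0.00012042, -0.00058988, -0.00102808,
       -0.00154281]), 'joint_torque': array([-1.64662390e-03, -5.15119135e+01, -3.67314792e+01, -1.80828538e-04,
        1.27474821e-02,  1.09294444e-05]), 'tool_pos': array([ 0.14973233, -0.65783605,  0.40338319]), 'tcp_rot': array([-3.11973395e+00, -3.50571338e-01,  2.56948599e-04]), 'wrist_force': array([ 0.20661662, -0.53408351,  0.44288995]), 'torque': array([-0.03648595,  0.02662349,  0.02429676]), 'width': 1.0022230378000632}
top {'fovy': 44.46395740623036, 'cx': 269.8383154902466, 'cy': 204.3385692356765, 'camera_from_world': array([[ 0.02107113, -0.99965915, -0.01541371,  0.00982936],
       [-0.99285809, -0.01911203, -0.11776053,  0.58913869],
       [ 0.1174258 ,  0.01778498, -0.99292239,  1.27847151],
       [ 0.        ,  0.        ,  0.        ,  1.        ]])} 0.995812074829932
side {'fovy': 50.73253153325905, 'cx': 273.5966209263111, 'cy': 208.92685466445167, 'camera_from_world': array([[-0.99626492, -0.08632655,  0.00198524,  0.59096511],
       [-0.06108759,  0.68836909, -0.72278372,  0.08325897],
       [ 0.06102884, -0.72020533, -0.69107146,  1.03955862],
       [ 0.        ,  0.        ,  0.        ,  1.        ]])} 0.9957993197278912
wrist {'fovy': 64.6909064449264, 'cx': 279.9362650936093, 'cy': 209.30574644691103, 'tool_from_camera': array([[-4.46086049e-04, -9.60270225e-01, -2.79071491e-01,
         6.97663707e-02],
       [ 9.99999784e-01, -5.62984718e-04,  3.38735817e-04,
         2.34748870e-04],
       [-4.82390903e-04, -2.79071279e-01,  9.60270268e-01,
         3.07990935e-02],
       [ 0.00000000e+00,  0.00000000e+00,  0.00000000e+00,
         1.00000000e+00]])} 0.9958078231292516
```

View pics/top0.png

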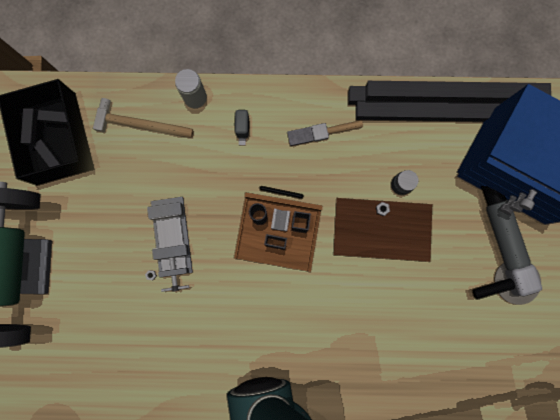

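View pics/side0.png

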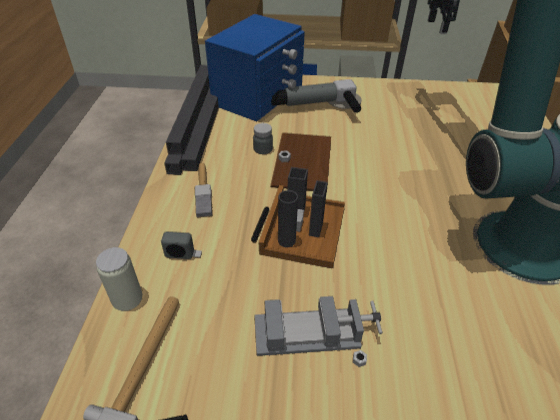

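View pics/wrist0.png

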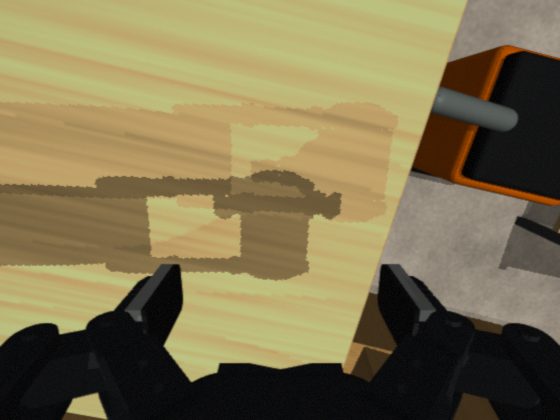

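Run:
```python
import numpy as np, cv2
from scipy import ndimage
Z=np.load('top0.npz');im=Z['im'];P=Z['P']
cv2.imwrite('pics/top0z.png',cv2.resize(im[170:300,130:445],None,fx=2.5,fy=2.5,interpolation=cv2.INTER_CUBIC)[:,:,::-1])
h=P[:,:,2]
def blobs(lo,hi,u0,u1,v0,v1,mn=12):
    m=np.zeros(h.shape,bool);m[v0:v1,u0:u1]=((h>lo)&(h<hi))[v0:v1,u0:u1]
    l,n=ndimage.label(m)
    for i in range(1,n+1):
        k=l==i
        if k.sum()<mn: continue
        p=P[k]; r=cv2.minAreaRect((p[:,:2]*1000).astype(np.float32))
        vs,us=np.nonzero(k)
        print('n',k.sum(),'px',us.mean().round(),vs.mean().round(),'rect mm',np.round(r[0],1),np.round(r[1],1),round(r[2],1),'z',np.round(np.median(p[:,2])*1000,1))
for a in [('tubes',.105,.2,220,330,180,280),('vblock/stand',.03,.07,220,330,180,280),('cheek',.018,.03,220,330,180,280),('floor',.008,.018,220,330,180,280),('board',.005,.014,325,445,190,270),('nut',.018,.05,325,445,190,270),('jar',.06,.1,380,430,160,200),('vice',.05,.07,140,200,190,300),('bed',.02,.03,140,200,190,300)]:
    print(a[0]);blobs(*a[1:])
```

```text
tubes
n 136 px 257.0 212.0 rect mm [557.2  49.3] [40.6 40.6] 75.2 z 148.6
n 123 px 301.0 221.0 rect mm [541.1 -53.5] [39.9 40.5] 82.7 z 130.3
n 110 px 275.0 241.0 rect mm [490.5   6.3] [49.9 24.9] 80.0 z 140.4
vblock/stand
n 409 px 283.0 201.0 rect mm [597.4 -10.4] [198.8  12.7] 81.2 z 44.0
n 20 px 255.0 210.0 rect mm [570.3  56.6] [ 6.6 26.9] 28.5 z 47.8
n 303 px 280.0 220.0 rect mm [549.8  -4.4] [39.8 50.1] 81.6 z 42.0
n 21 px 301.0 217.0 rect mm [557.5 -57.8] [31.4  5.1] 72.4 z 51.9
n 14 px 259.0 223.0 rect mm [539.2  48.1] [ 4.3 26. ] 4.0 z 44.8
n 12 px 301.0 231.0 rect mm [520.3 -58.5] [24.8  0.5] 82.8 z 47.1
cheek
n 192 px 240.0 228.0 rect mm [528.8  97.4] [  8.6 158.5] 81.2 z 23.5
n 192 px 314.0 241.0 rect mm [499.3 -92.1] [  7.8 157.4] 81.1 z 23.6
floor
n 191 px 280.0 192.0 rect mm [625.2  -5. ] [115.3  13.7] 79.5 z 12.2
n 2768 px 276.0 239.0 rect mm [514.1   2.5] [184.8 158.7] 81.2 z 11.9
n 70 px 258.0 215.0 rect mm [564.5  51.8] [20.2 31.2] 18.6 z 12.1
n 109 px 299.0 222.0 rect mm [545.9 -55.4] [31.6 24.3] 82.9 z 11.7
n 88 px 275.0 242.0 rect mm [493.3   6.1] [43.8 13.9] 79.4 z 11.5
board
n 4786 px 382.0 230.0 rect mm [ 533.9 -270.6] [255.1 152. ] 87.2 z 8.7
nut
n 51 px 402.0 192.0 rect mm [ 627.9 -318.2] [40.7 10.1] 86.5 z 40.5
n 123 px 382.0 209.0 rect mm [ 585. -267.] [29.7 33.3] 39.7 z 24.3
jar
n 353 px 407.0 180.0 rect mm [ 652.1 -319.1] [49.7 50.8] 38.2 z 74.1
vice
n 438 px 164.0 211.0 rect mm [565.5 288.1] [32.8 86.1] 9.9 z 58.7
n 385 px 169.0 251.0 rect mm [463.3 270.7] [28.4 85.5] 9.6 z 58.0
n 142 px 172.0 272.0 rect mm [411.8 262.1] [13.9 69.8] 9.6 z 53.8
bed
n 628 px 169.0 232.0 rect mm [515.  279.5] [72.6 62.3] 9.5 z 24.7
n 128 px 180.0 262.0 rect mm [437.6 249.2] [29.5 28.1] 10.6 z 24.5
n 96 px 165.0 264.0 rect mm [431.4 285.6] [30.1 20.7] 9.2 z 24.8
```

View pics/top0z.png

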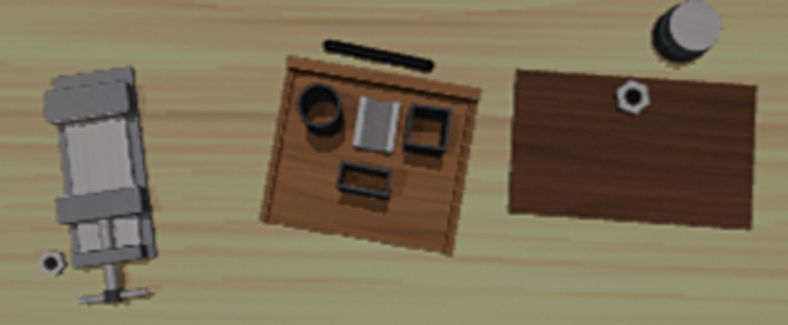

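```bash
cat > go.py <<'E'
import sys; from h import *
# usage: go.py X Y Zgrasp(mm) yaw(deg): prints rows-units needed
def go(x,y,z,yaw):
    s=bot.read_state(); M=R.from_rotvec(s['tcp_rot']).as_matrix(); p=np.array(s['tool_pos'])
    g=p+M[:,2]*.155
    cur=np.degrees(np.arctan2(M[1,0],M[0,0]))
    d=np.array([x,y,z])/1000-g
    c,si=np.cos(np.radians(yaw)),np.sin(np.radians(yaw))
    T=np.array([[c,si,0],[si,-c,0],[0,0,-1]]).T
    e=R.from_matrix(M.T@T).as_rotvec(degrees=True)/4
    print('t',round(s['time'],2),'grasp',np.round(g*1000,1),'yaw',cur.round(2),'F',np.round(s['wrist_force'],1),'w',round(s['width']*85,1),'q6',np.round(s['q'][5],2))
    print(' slide(now axes)',np.round(M.T@d/.025,2),'slide(target axes)',np.round(T.T@d/.025,2),'ang',np.round(e,2))
go(*map(float,sys.argv[1:5]))
E
python3 -m creep '[{"slide":[0,-1,0],"angular":[0,0,1]},{"slide":[0,-1,0],"angular":[0,0,1]},{"slide":[0,-1,0],"angular":[0,0,1]},{"slide":[0,-1,0],"angular":[0,0,1]},{"slide":[0,-1,0],"angular":[0,0,1]}]' -1 40
python3 -m creep '[{"slide":[0.5,-1,0],"angular":[0,0,0.4]},{"slide":[0.5,-1,0],"angular":[0,0,0]},{"slide":[0.5,-1,0],"angular":[0,0,0]},{"slide":[0.5,-1,0],"angular":[0,0,0]},{"slide":[0.5,-1,0],"angular":[0,0,0]}]'
python3 go.py 557 49 250 -8.8
```

```text
time: 0.57
tool_pos: [0.1389, -0.5329, 0.4041]
tcp_rot: [-3.134, 0.203, 0.001]
wrist_force: [0.3, 0.3, -0.9]
width: 1.001
time: 0.98
tool_pos: [0.2199, -0.4184, 0.4044]
tcp_rot: [-3.132, 0.241, 0.0]
wrist_force: [1.1, -0.2, 0.5]
width: 1.004
t 0.98 grasp [ 219.9 -418.4  249.4] yaw -8.81 F [ 1.1 -0.2  0.5] w 85.4 q6 0.58
 slide(now axes) [ 1.046e+01 -2.054e+01 -2.000e-02] slide(target axes) [ 1.047e+01 -2.054e+01 -2.000e-02] ang [-0.  0. -0.]
```

```bash
python3 -m creep '[{"slide":[0.5,-1,0],"angular":[0,0,0]},{"slide":[0.5,-1,0],"angular":[0,0,0]},{"slide":[0.5,-1,0],"angular":[0,0,0]},{"slide":[0.5,-1,0],"angular":[0,0,0]},{"slide":[0.5,-1,0],"angular":[0,0,0]}]' >/dev/null
python3 -m creep '[{"slide":[0.5,-1,0],"angular":[0,0,0]},{"slide":[0.5,-1,0],"angular":[0,0,0]},{"slide":[0.5,-1,0],"angular":[0,0,0]},{"slide":[0.5,-1,0],"angular":[0,0,0]},{"slide":[0.5,-1,0],"angular":[0,0,0]}]' >/dev/null
python3 -m creep '[{"slide":[0.5,-1,0],"angular":[0,0,0]},{"slide":[0.5,-1,0],"angular":[0,0,0]},{"slide":[0.5,-1,0],"angular":[0,0,0]},{"slide":[0.5,-1,0],"angular":[0,0,0]},{"slide":[0.5,-1,0],"angular":[0,0,0]}]' >/dev/null
python3 -m creep '[{"slide":[0.5,-0.8,0],"angular":[0,0,0]},{"slide":[0.5,-0.7,0],"angular":[0,0,0]}]' 
python3 go.py 557 49 250 -8.8
python3 - <<'E'
from h import *
im,d,P,T,f,m=snap('wrist','pics/w1.png')
h=P[:,:,2]
for nm,lo,hi,top in(('r',.148,.158,.152),('f',.138,.146,.142),('s',.128,.136,.132),('v',.043,.05,.047)):
    k=((h>lo)&(h<hi)).astype(np.uint8); n,l,st,c=cv2.connectedComponentsWithStats(k)
    for i in range(1,n):
        if st[i,4]>200:
            r=cv2.minAreaRect((P[l==i][:,:2]*1000).astype(np.float32)); print(nm,st[i,4],c[i].round(),np.round(r[0],1),np.round(r[1],1),round(r[2],1))
E
```

```text
time: 2.4
tool_pos: [0.493, -0.0429, 0.4044]
tcp_rot: [-3.132, 0.239, 0.001]
wrist_force: [0.4, -0.1, 0.2]
width: 1.001
t 2.4 grasp [492.9 -42.9 249.4] yaw -8.71 F [ 0.4 -0.1  0.2] w 85.1 q6 1.59
 slide(now axes) [ 1.98 -4.02 -0.02] slide(target axes) [ 1.97 -4.02 -0.02] ang [-0.    0.01  0.02]
r 1108 [127. 144.] [556.7  48.2] [41.3 41.2] 34.5
f 223 [157. 139.] [556.2  34. ] [13.5 38.7] 88.9
f 337 [115. 148.] [555.9  57.7] [35.1 18.2] 4.2
f 986 [215. 226.] [489.5   5.5] [50.4 25.8] 79.8
s 936 [285. 143.] [539.9 -54.5] [40.1 40. ] 82.4
s 296 [121. 146.] [556.2  58.5] [35.1 16.9] 1.9
s 206 [219. 207.] [501.4   2.2] [51.  10.5] 67.9
s 263 [210. 232.] [481.7  10.5] [46.  15.5] 58.8
v 2930 [229.  82.] [596.4 -11.8] [199.2  12. ] 80.9
v 550 [216. 134.] [550.4   9.1] [10.8 49.3] 81.9
v 518 [248. 134.] [546.6 -20.3] [10.3 49.5] 81.8
v 361 [ 21. 283.] [429.1 254. ] [59.5 33.7] 85.6
v 218 [ 34. 314.] [388.1 253.3] [20.2 27.8] 87.8
```

View pics/w1.png

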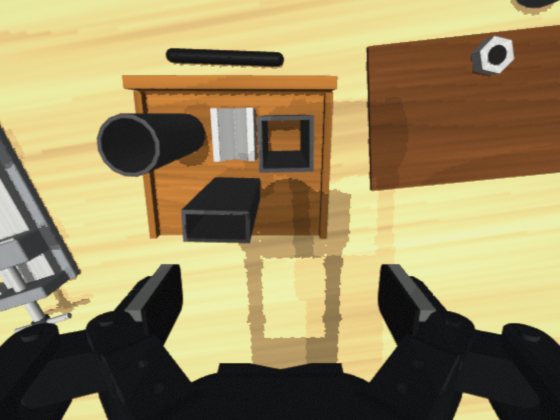

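```bash
python3 -m creep '[{"slide":[0.5,-1,0],"angular":[0,0,0]},{"slide":[0.5,-1,0.3],"angular":[0,0,0]},{"slide":[0.5,-1,0.3],"angular":[0,0,0]},{"slide":[0.48,-1,0.4],"angular":[0,0,0]},{"slide":[0,0,0],"angular":[0,0,0]}]' >/dev/null
python3 go.py 557 48.8 125 -8.8
```

```text
t 2.87 grasp [557.5  50.  222.3] yaw -8.63 F [-0.4 -1.1  0.2] w 85.3 q6 1.76
 slide(now axes) [-0.    0.05  3.89] slide(target axes) [-0.01  0.05  3.89] ang [-0.02  0.03  0.04]
```

```bash
python3 -m creep '[{"slide":[0,0.05,1],"angular":[0,0,0]},{"slide":[0,0,1],"angular":[0,0,0]},{"slide":[0,0,1],"angular":[0,0,0]},{"slide":[0,0,0.6],"angular":[0,0,0]},{"slide":[0,0,0.25],"angular":[0,0,0]}]'
python3 -m creep '[{"slide":[0,0,0],"angular":[0,0,0]},{"slide":[0,0,0],"angular":[0,0,0]},{"slide":[0,0,0],"angular":[0,0,0]},{"slide":[0,0,0],"angular":[0,0,0]},{"slide":[0,0,0],"angular":[0,0,0]}]' 1 50
python3 -m creep '[{"slide":[0,0,0],"angular":[0,0,0]},{"slide":[0,0,0],"angular":[0,0,0]},{"slide":[0,0,0],"angular":[0,0,0]}]'
python3 go.py 557 48.8 125 -8.8
```

```text
time: 3.28
tool_pos: [0.5546, 0.0449, 0.2802]
tcp_rot: [3.131, -0.241, -0.009]
wrist_force: [-0.3, -0.6, -0.6]
width: 1.003
time: 3.7
tool_pos: [0.5574, 0.0458, 0.2856]
tcp_rot: [-3.131, 0.241, -0.006]
wrist_force: [1.2, 1.8, 3.9]
width: 0.485
time: 3.95
tool_pos: [0.5575, 0.0458, 0.2856]
tcp_rot: [-3.131, 0.24, -0.006]
wrist_force: [0.6, 1.5, 6.5]
width: 0.487
t 3.95 grasp [558.1  46.  130.6] yaw -8.78 F [0.6 1.5 6.5] w 41.4 q6 1.76
 slide(now axes) [-0.06 -0.11  0.22] slide(target axes) [-0.06 -0.11  0.22] ang [-0.02 -0.05  0.01]
```

```bash
python3 -m creep '[{"slide":[0,0,-0.5],"angular":[0,0,0]},{"slide":[0,0,-1],"angular":[0,0,0]},{"slide":[0,0,-1],"angular":[0,0,0]},{"slide":[0,0,-1],"angular":[0,0,0]},{"slide":[0,0,-1],"angular":[0,0,0]}]'
python3 -m creep '[{"slide":[0,0,-1],"angular":[0,0,0]},{"slide":[0,0,-1],"angular":[0,0,0]},{"slide":[0,0.4,-0.2],"angular":[0,0,0]},{"slide":[0,0.8,0],"angular":[0,0,0]},{"slide":[0,1,0],"angular":[0,0,0]}]'
python3 go.py 509.7 -357.5 285 -8.8
```

```text
time: 4.37
tool_pos: [0.5556, 0.0453, 0.3962]
tcp_rot: [3.131, -0.24, -0.005]
wrist_force: [0.3, 0.9, -4.6]
width: 0.482
time: 4.78
tool_pos: [0.5476, -0.0091, 0.4505]
tcp_rot: [3.132, -0.237, -0.001]
wrist_force: [-0.3, -1.1, -4.9]
width: 0.488
t 4.78 grasp [547.5  -9.1 295.5] yaw -8.64 F [-0.3 -1.1 -4.9] w 41.5 q6 1.66
 slide(now axes) [ 0.6  14.    0.43] slide(target axes) [ 0.64 14.    0.42] ang [0.01 0.01 0.04]
```

```bash
python3 -m creep '[{"slide":[0.05,1,0],"angular":[0,0,0]},{"slide":[0.05,1,0],"angular":[0,0,0]},{"slide":[0.05,1,0],"angular":[0,0,0]},{"slide":[0.05,1,0],"angular":[0,0,0]},{"slide":[0.05,1,0],"angular":[0,0,0]}]' >/dev/null
python3 -m creep '[{"slide":[0.05,1,0],"angular":[0,0,0]},{"slide":[0.05,1,0],"angular":[0,0,0]},{"slide":[0.05,1,0],"angular":[0,0,0]},{"slide":[0.05,1,0],"angular":[0,0,0]},{"slide":[0.05,1,0],"angular":[0,0,0]}]' >/dev/null
python3 -m creep '[{"slide":[0.05,1,0.5],"angular":[0,0,0]},{"slide":[0.05,1,0.5],"angular":[0,0,0]},{"slide":[0.05,1,1],"angular":[0,0,0]},{"slide":[0,0.5,1],"angular":[0,0,0]},{"slide":[0,0.2,1],"angular":[0,0,0]}]' 
python3 go.py 509.7 -357.5 128 -8.8
```

```text
time: 6.03
tool_pos: [0.51, -0.3523, 0.3483]
tcp_rot: [3.132, -0.244, -0.004]
wrist_force: [1.4, 0.4, -4.7]
width: 0.485
t 6.03 grasp [ 509.6 -352.4  193.3] yaw -8.89 F [ 1.4  0.4 -4.7] w 41.2 q6 1.08
 slide(now axes) [0.04 0.2  2.61] slide(target axes) [0.04 0.2  2.61] ang [ 0.01  0.04 -0.02]
```

```bash
python3 -m creep '[{"slide":[0,0,1],"angular":[0,0,0]},{"slide":[0,0,0.6],"angular":[0,0,0]},{"slide":[0,0,0.2],"angular":[0,0,0]},{"slide":[0,0,0],"angular":[0,0,0]},{"slide":[0,0,0],"angular":[0,0,0]}]' 
python3 go.py 509.7 -357.5 128 -8.8
```

```text
time: 6.45
tool_pos: [0.5115, -0.35, 0.3056]
tcp_rot: [-3.132, 0.24, 0.002]
wrist_force: [0.4, -0.3, -3.3]
width: 0.486
t 6.45 grasp [ 511.3 -349.9  150.6] yaw -8.77 F [ 0.4 -0.3 -3.3] w 41.3 q6 1.08
 slide(now axes) [-0.02  0.31  0.9 ] slide(target axes) [-0.02  0.31  0.9 ] ang [-0.    0.02  0.01]
```

```bash
python3 -m creep '[{"slide":[0,0.2,0.4],"angular":[0,0,0]},{"slide":[0,0.1,0.3],"angular":[0,0,0]},{"slide":[0,0,0.15],"angular":[0,0,0]},{"slide":[0,0,0],"angular":[0,0,0]},{"slide":[0,0,0],"angular":[0,0,0]}]' 
python3 go.py 509.7 -357.5 128 -8.8
```

```text
time: 6.87
tool_pos: [0.5106, -0.3571, 0.2844]
tcp_rot: [-3.132, 0.24, 0.001]
wrist_force: [-0.1, 0.0, -4.5]
width: 0.483
t 6.87 grasp [ 510.5 -357.   129.4] yaw -8.78 F [-0.1  0.  -4.5] w 41.1 q6 1.07
 slide(now axes) [-0.03  0.02  0.05] slide(target axes) [-0.03  0.02  0.05] ang [-0.01  0.01  0.01]
```

```bash
python3 -m creep '[{"slide":[0,0,0.1],"angular":[0,0,0]},{"slide":[0,0,0.04],"angular":[0,0,0]},{"slide":[0,0,0],"angular":[0,0,0]}]' 
python3 go.py 509.7 -357.5 128 -8.8
python3 -m creep '[{"slide":[0,0,0],"angular":[0,0,0]},{"slide":[0,0,0],"angular":[0,0,0]},{"slide":[0,0,0],"angular":[0,0,0]},{"slide":[0,0,0],"angular":[0,0,0]},{"slide":[0,0,-0.4],"angular":[0,0,0]}]' -1
python3 -m creep '[{"slide":[0,0,-1],"angular":[0,0,0]},{"slide":[0,0,-1],"angular":[0,0,0]},{"slide":[0,-0.5,-0.5],"angular":[0,0,0]},{"slide":[0,-1,0],"angular":[0,0,0]},{"slide":[0,-1,0],"angular":[0,0,0]}]'
python3 go.py 490 5.9 200 -10
python3 - <<'E'
from h import *
snap('wrist','pics/w2.png')
E
```

```text
time: 7.12
tool_pos: [0.5113, -0.3574, 0.2826]
tcp_rot: [3.131, -0.24, 0.003]
wrist_force: [-0.5, 0.7, 1.0]
width: 0.482
t 7.12 grasp [ 511.6 -357.6  127.6] yaw -8.77 F [-0.5  0.7  1. ] w 41.0 q6 1.07
 slide(now axes) [-0.08  0.01 -0.01] slide(target axes) [-0.08  0.01 -0.01] ang [ 0.01 -0.03  0.01]
time: 7.53
tool_pos: [0.51, -0.3567, 0.2893]
tcp_rot: [-3.13, 0.24, 0.005]
wrist_force: [0.0, -0.4, -1.0]
width: 1.002
time: 7.95
tool_pos: [0.5208, -0.2951, 0.3561]
tcp_rot: [3.131, -0.243, 0.006]
wrist_force: [-0.1, 1.2, -0.3]
width: 0.999
t 7.95 grasp [ 521.3 -295.4  201.1] yaw -8.89 F [-0.1  1.2 -0.3] w 84.9 q6 1.17
 slide(now axes) [ -3.1  -11.71   0.02] slide(target axes) [ -3.33 -11.65   0.04] ang [ 0.02 -0.05  0.28]
```

View pics/w2.png

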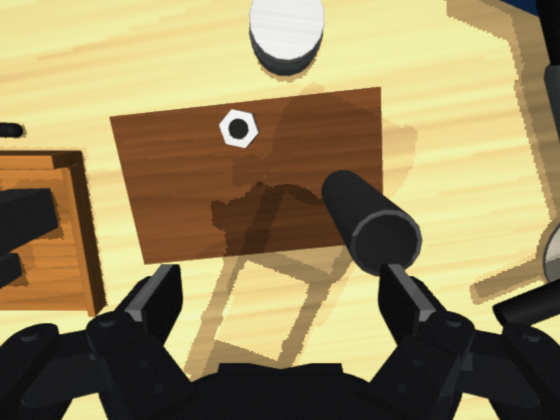

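```bash
python3 -m creep '[{"slide":[-0.27,-1,0],"angular":[0,0,0.05]},{"slide":[-0.27,-1,0],"angular":[0,0,0.05]},{"slide":[-0.27,-1,0],"angular":[0,0,0.05]},{"slide":[-0.27,-1,0],"angular":[0,0,0]},{"slide":[-0.27,-1,0],"angular":[0,0,0]}]' >/dev/null
python3 -m creep '[{"slide":[-0.27,-1,0],"angular":[0,0,0]},{"slide":[-0.27,-1,0],"angular":[0,0,0]},{"slide":[-0.27,-1,0],"angular":[0,0,0]},{"slide":[-0.27,-1,0],"angular":[0,0,0]},{"slide":[-0.27,-1,0],"angular":[0,0,0]}]' >/dev/null
python3 -m creep '[{"slide":[-0.27,-1,0],"angular":[0,0,0]},{"slide":[-0.2,-0.8,0],"angular":[0,0,0]},{"slide":[0,0,0],"angular":[0,0,0]},{"slide":[0,0,0],"angular":[0,0,0]}]' 
python3 go.py 490 5.9 115 -9.5
```

```text
time: 9.17
tool_pos: [0.4892, 0.0096, 0.3539]
tcp_rot: [3.131, -0.252, 0.0]
wrist_force: [0.7, -0.1, -0.5]
width: 0.999
t 9.17 grasp [489.3   9.6 198.9] yaw -9.21 F [ 0.7 -0.1 -0.5] w 84.9 q6 1.7
 slide(now axes) [0.05 0.14 3.36] slide(target axes) [0.05 0.14 3.36] ang [ 0.   -0.    0.07]
```

```bash
python3 -m creep '[{"slide":[0.05,0.14,0.4],"angular":[0,0,0]},{"slide":[0,0,0.6],"angular":[0,0,0]},{"slide":[0,0,1],"angular":[0,0,0]},{"slide":[0,0,0.9],"angular":[0,0,0]},{"slide":[0,0,0.4],"angular":[0,0,0]}]'
python3 -m creep '[{"slide":[0,0,0],"angular":[0,0,0]},{"slide":[0,0,0],"angular":[0,0,0]},{"slide":[0,0,0],"angular":[0,0,0]}]'
python3 go.py 490 5.9 115 -9.5
```

```text
time: 9.58
tool_pos: [0.4887, 0.0036, 0.2676]
tcp_rot: [3.13, -0.259, -0.008]
wrist_force: [-0.8, 0.4, -0.3]
width: 0.998
time: 9.83
tool_pos: [0.491, 0.0043, 0.2722]
tcp_rot: [3.131, -0.258, 0.003]
wrist_force: [0.4, 0.1, -0.1]
width: 1.005
t 9.83 grasp [491.3   4.3 117.2] yaw -9.42 F [ 0.4  0.1 -0.1] w 85.4 q6 1.69
 slide(now axes) [-0.06 -0.06  0.09] slide(target axes) [-0.06 -0.06  0.09] ang [-0.   -0.02  0.02]
```

Good; close and lift.

```bash
python3 -m creep '[{"slide":[-0.04,-0.06,0],"angular":[0,0,0]},{"slide":[0,0,0],"angular":[0,0,0]},{"slide":[0,0,0],"angular":[0,0,0]},{"slide":[0,0,0],"angular":[0,0,0]},{"slide":[0,0,0],"angular":[0,0,0]}]' 1 50
python3 -m creep '[{"slide":[0,0,0],"angular":[0,0,0]},{"slide":[0,0,0],"angular":[0,0,0]},{"slide":[0,0,0],"angular":[0,0,0]}]'
python3 go.py 490 5.9 115 -9.5
python3 -m creep '[{"slide":[0,0,-0.5],"angular":[0,0,0]},{"slide":[0,0,-1],"angular":[0,0,0]},{"slide":[0,0,-1],"angular":[0,0,0]},{"slide":[0,0,-1],"angular":[0,0,0]},{"slide":[0,0,-1],"angular":[0,0,0]}]'
python3 -m creep '[{"slide":[0,0,-1],"angular":[0,0,0]},{"slide":[0,0,-1],"angular":[0,0,0]},{"slide":[0,0.4,-0.3],"angular":[0,0,0]},{"slide":[0,0.8,0],"angular":[0,0,0]},{"slide":[0,1,0],"angular":[0,0,0]}]'
python3 go.py 514 -269.6 285 -8.8
```

```text
time: 10.25
tool_pos: [0.4901, 0.0065, 0.2725]
tcp_rot: [3.131, -0.256, 0.003]
wrist_force: [-1.8, -0.0, 7.1]
width: 0.581
time: 10.5
tool_pos: [0.4901, 0.0064, 0.2725]
tcp_rot: [3.131, -0.256, 0.003]
wrist_force: [-1.5, -0.3, 6.1]
width: 0.583
t 10.5 grasp [490.4   6.4 117.5] yaw -9.36 F [-1.5 -0.3  6.1] w 49.5 q6 1.7
 slide(now axes) [-0.01  0.02  0.1 ] slide(target axes) [-0.01  0.02  0.1 ] ang [-0.   -0.03  0.03]
time: 10.92
tool_pos: [0.4887, 0.0066, 0.3833]
tcp_rot: [3.131, -0.257, -0.004]
wrist_force: [1.1, 0.3, -5.1]
width: 0.574
time: 11.33
tool_pos: [0.4803, -0.0479, 0.4406]
tcp_rot: [-3.131, 0.253, 0.0]
wrist_force: [0.3, -0.7, -4.5]
width: 0.576
t 11.33 grasp [480.3 -47.9 285.6] yaw -9.23 F [ 0.3 -0.7 -4.5] w 48.9 q6 1.58
 slide(now axes) [2.75 8.54 0.02] slide(target axes) [2.69 8.56 0.03] ang [-0.    0.   -0.11]
```

```bash
python3 -m creep '[{"slide":[0.32,1,0],"angular":[0,0,0]},{"slide":[0.32,1,0],"angular":[0,0,0]},{"slide":[0.32,1,0],"angular":[0,0,0]},{"slide":[0.32,1,0],"angular":[0,0,0]},{"slide":[0.32,1,0],"angular":[0,0,0]}]' >/dev/null
python3 -m creep '[{"slide":[0.32,1,0],"angular":[0,0,0]},{"slide":[0.32,1,0.5],"angular":[0,0,0]},{"slide":[0.32,1,1],"angular":[0,0,0]},{"slide":[0.1,0.6,1],"angular":[0,0,0]},{"slide":[0,0,1],"angular":[0,0,0]}]' 
python3 -m creep '[{"slide":[0,0,1],"angular":[0,0,0]},{"slide":[0,0,0.5],"angular":[0,0,0]},{"slide":[0,0,0],"angular":[0,0,0]}]' 
python3 go.py 514 -269.6 114.5 -8.8
```

```text
time: 12.17
tool_pos: [0.5102, -0.2742, 0.3509]
tcp_rot: [3.129, -0.261, -0.002]
wrist_force: [0.0, 0.2, -4.6]
width: 0.577
time: 12.42
tool_pos: [0.5086, -0.27, 0.3102]
tcp_rot: [-3.126, 0.257, 0.016]
wrist_force: [-1.2, -0.3, -4.8]
width: 0.583
t 12.42 grasp [ 507.1 -269.2  155.2] yaw -9.4 F [-1.2 -0.3 -4.8] w 49.5 q6 1.2
 slide(now axes) [ 0.29 -0.02  1.62] slide(target axes) [ 0.28 -0.02  1.63] ang [-0.05  0.15 -0.15]
```

```bash
python3 -m creep '[{"slide":[0.1,0,0.7],"angular":[0,0,0]},{"slide":[0,0,0.5],"angular":[0,0,0]},{"slide":[0,0,0.2],"angular":[0,0,0]},{"slide":[0,0,0],"angular":[0,0,0]},{"slide":[0,0,0],"angular":[0,0,0]}]' 
python3 go.py 514 -269.6 114.5 -8.8
```

```text
time: 12.83
tool_pos: [0.5136, -0.2711, 0.2815]
tcp_rot: [3.131, -0.256, -0.0]
wrist_force: [0.3, -0.2, -3.0]
width: 0.581
t 12.83 grasp [ 513.6 -271.1  126.5] yaw -9.36 F [ 0.3 -0.2 -3. ] w 49.4 q6 1.21
 slide(now axes) [ 0.01 -0.06  0.48] slide(target axes) [ 0.01 -0.06  0.48] ang [ 0.    0.   -0.14]
```

```bash
python3 -m creep '[{"slide":[0,0,0.3],"angular":[0,0,0]},{"slide":[0,0,0.16],"angular":[0,0,0]},{"slide":[0,0,0.06],"angular":[0,0,0]},{"slide":[0,0,0],"angular":[0,0,0]},{"slide":[0,0,0],"angular":[0,0,0]}]' 
python3 go.py 514 -269.6 114.5 -8.8
```

```text
time: 13.25
tool_pos: [0.5141, -0.2714, 0.2695]
tcp_rot: [3.13, -0.257, 0.002]
wrist_force: [-2.2, 0.9, 3.2]
width: 0.581
t 13.25 grasp [ 514.3 -271.5  114.5] yaw -9.38 F [-2.2  0.9  3.2] w 49.3 q6 1.21
 slide(now axes) [-0.02 -0.07  0.  ] slide(target axes) [-0.02 -0.07  0.  ] ang [ 0.01 -0.02 -0.14]
```

```bash
python3 -m creep '[{"slide":[0,0,0],"angular":[0,0,0]},{"slide":[0,0,0],"angular":[0,0,0]},{"slide":[0,0,0],"angular":[0,0,0]},{"slide":[0,0,0],"angular":[0,0,0]},{"slide":[0,0,-0.4],"angular":[0,0,0]}]' -1
python3 -m creep '[{"slide":[0,0,-1],"angular":[0,0,0]},{"slide":[0,0,-1],"angular":[0,0,0]},{"slide":[0,0,-0.6],"angular":[0,0,0]},{"slide":[0,-0.7,-0.2],"angular":[0,0,0]},{"slide":[0,-1,0],"angular":[0,0,0]}]'
python3 go.py 540.5 -54 190 -7.5
python3 - <<'E'
from h import *
snap('wrist','pics/w3.png')
E
```

```text
time: 13.67
tool_pos: [0.5127, -0.2707, 0.2762]
tcp_rot: [-3.129, 0.257, 0.006]
wrist_force: [-1.3, 0.2, 0.9]
width: 1.001
time: 14.08
tool_pos: [0.5214, -0.2308, 0.352]
tcp_rot: [3.128, -0.261, 0.009]
wrist_force: [0.7, 1.3, -0.1]
width: 1.003
t 14.08 grasp [ 522.2 -231.3  197. ] yaw -9.53 F [ 0.7  1.3 -0.1] w 85.3 q6 1.28
 slide(now axes) [-0.45 -7.12  0.26] slide(target axes) [-0.2  -7.13  0.28] ang [ 0.04 -0.08 -0.51]
```

View pics/w3.png

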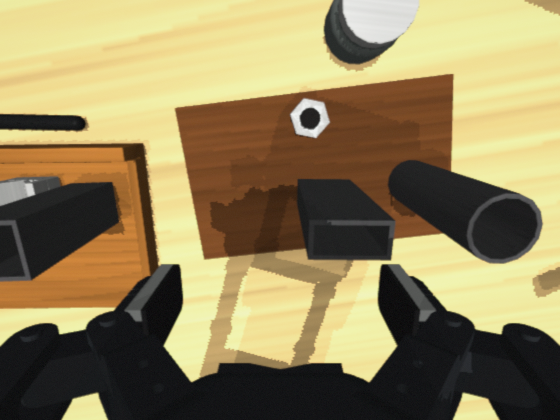

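Flat and round tubes stand upright on the board, at (350,235) and (505,225). On to the square.

```bash
python3 -m creep '[{"slide":[-0.05,-1,0],"angular":[0,0,-0.2]},{"slide":[-0.05,-1,0],"angular":[0,0,-0.2]},{"slide":[-0.05,-1,0],"angular":[0,0,-0.1]},{"slide":[-0.05,-1,0],"angular":[0,0,0]},{"slide":[-0.05,-1,0],"angular":[0,0,0]}]' >/dev/null
python3 -m creep '[{"slide":[-0.05,-1,0],"angular":[0,0,0]},{"slide":[0,-0.8,0],"angular":[0,0,0]},{"slide":[0,-0.2,0],"angular":[0,0,0]},{"slide":[0,0,0],"angular":[0,0,0]},{"slide":[0,0,0],"angular":[0,0,0]}]'
python3 go.py 540.5 -54 105 -7.5
```

```text
time: 14.97
tool_pos: [0.5372, -0.0551, 0.3485]
tcp_rot: [3.134, -0.2, 0.0]
wrist_force: [0.4, -1.3, 0.2]
width: 1.0
t 14.97 grasp [537.2 -55.2 193.5] yaw -7.32 F [ 0.4 -1.3  0.2] w 85.0 q6 1.55
 slide(now axes) [ 0.12 -0.07  3.54] slide(target axes) [ 0.12 -0.06  3.54] ang [ 0.01 -0.    0.05]
```

```bash
python3 -m creep '[{"slide":[0.12,-0.06,0.4],"angular":[0,0,0]},{"slide":[0,0,0.8],"angular":[0,0,0]},{"slide":[0,0,1],"angular":[0,0,0]},{"slide":[0,0,0.9],"angular":[0,0,0]},{"slide":[0,0,0.4],"angular":[0,0,0]}]' >/dev/null
python3 -m creep '[{"slide":[0,0,0],"angular":[0,0,0]},{"slide":[0,0,0],"angular":[0,0,0]},{"slide":[0,0,0],"angular":[0,0,0]}]'
python3 go.py 540.5 -54 105 -7.5
```

```text
time: 15.63
tool_pos: [0.5411, -0.0543, 0.2618]
tcp_rot: [3.135, -0.203, 0.003]
wrist_force: [0.3, -0.3, 1.2]
width: 1.0
t 15.63 grasp [541.4 -54.4 106.8] yaw -7.41 F [ 0.3 -0.3  1.2] w 85.0 q6 1.55
 slide(now axes) [-0.04 -0.01  0.07] slide(target axes) [-0.04 -0.01  0.07] ang [ 0.   -0.03  0.02]
```

```bash
python3 -m creep '[{"slide":[-0.04,0,0],"angular":[0,0,0]},{"slide":[0,0,0],"angular":[0,0,0]},{"slide":[0,0,0],"angular":[0,0,0]},{"slide":[0,0,0],"angular":[0,0,0]},{"slide":[0,0,0],"angular":[0,0,0]}]' 1 50
python3 -m creep '[{"slide":[0,0,0],"angular":[0,0,0]},{"slide":[0,0,0],"angular":[0,0,0]},{"slide":[0,0,0],"angular":[0,0,0]}]'
python3 go.py 540.5 -54 105 -7.5
python3 -m creep '[{"slide":[0,0,-0.5],"angular":[0,0,0]},{"slide":[0,0,-1],"angular":[0,0,0]},{"slide":[0,0,-1],"angular":[0,0,0]},{"slide":[0,0.4,-0.5],"angular":[0,0,0]},{"slide":[0,0.8,0],"angular":[0,0,0]}]'
python3 go.py 518.3 -181.7 180 -7.5
```

```text
time: 16.05
tool_pos: [0.5397, -0.0537, 0.2617]
tcp_rot: [3.135, -0.202, 0.003]
wrist_force: [-1.6, -1.3, 3.7]
width: 0.463
time: 16.3
tool_pos: [0.5398, -0.0537, 0.2617]
tcp_rot: [3.135, -0.202, 0.002]
wrist_force: [-1.7, 0.2, 6.5]
width: 0.462
t 16.3 grasp [540.  -53.8 106.7] yaw -7.37 F [-1.7  0.2  6.5] w 39.3 q6 1.55
 slide(now axes) [0.02 0.01 0.07] slide(target axes) [0.02 0.01 0.07] ang [ 0.   -0.02  0.03]
time: 16.72
tool_pos: [0.5368, -0.0829, 0.3396]
tcp_rot: [3.135, -0.198, 0.01]
wrist_force: [0.3, -0.3, -2.6]
width: 0.462
t 16.72 grasp [537.8 -83.  184.6] yaw -7.23 F [ 0.3 -0.3 -2.6] w 39.2 q6 1.5
 slide(now axes) [-0.28  4.02  0.18] slide(target axes) [-0.26  4.02  0.18] ang [-0.01 -0.09  0.07]
```

```bash
python3 -m creep '[{"slide":[-0.05,1,0],"angular":[0,0,0]},{"slide":[-0.05,1,0],"angular":[0,0,0]},{"slide":[-0.05,1,0.2],"angular":[0,0,0]},{"slide":[-0.05,0.6,0.7],"angular":[0,0,0]},{"slide":[0,0.2,0.7],"angular":[0,0,0]}]' >/dev/null
python3 -m creep '[{"slide":[0,0,0.6],"angular":[0,0,0]},{"slide":[0,0,0.2],"angular":[0,0,0]},{"slide":[0,0,0],"angular":[0,0,0]},{"slide":[0,0,0],"angular":[0,0,0]}]' 
python3 go.py 518.3 -181.7 103.7 -7.5
```

```text
time: 17.47
tool_pos: [0.5181, -0.177, 0.2755]
tcp_rot: [-3.135, 0.202, 0.002]
wrist_force: [-1.2, -0.2, -2.8]
width: 0.467
t 17.47 grasp [ 518.  -177.   120.5] yaw -7.37 F [-1.2 -0.2 -2.8] w 39.7 q6 1.32
 slide(now axes) [0.04 0.19 0.67] slide(target axes) [0.04 0.19 0.67] ang [-0.    0.01  0.03]
```

```bash
python3 -m creep '[{"slide":[0,0.15,0.3],"angular":[0,0,0]},{"slide":[0,0,0.3],"angular":[0,0,0]},{"slide":[0,0,0.1],"angular":[0,0,0]},{"slide":[0,0,0],"angular":[0,0,0]},{"slide":[0,0,0],"angular":[0,0,0]}]' 
python3 go.py 518.3 -181.7 103.7 -7.5
```

```text
time: 17.88
tool_pos: [0.5182, -0.1808, 0.2587]
tcp_rot: [3.135, -0.201, 0.001]
wrist_force: [-0.5, -0.8, -0.3]
width: 0.462
t 17.88 grasp [ 518.3 -180.8  103.7] yaw -7.36 F [-0.5 -0.8 -0.3] w 39.2 q6 1.32
 slide(now axes) [0.   0.03 0.  ] slide(target axes) [0.   0.03 0.  ] ang [ 0.01 -0.01  0.04]
```

```bash
python3 -m creep '[{"slide":[0,0,0.03],"angular":[0,0,0]},{"slide":[0,0,0],"angular":[0,0,0]},{"slide":[0,0,0],"angular":[0,0,0]},{"slide":[0,0,0],"angular":[0,0,0]},{"slide":[0,0,-0.4],"angular":[0,0,0]}]' -1
python3 -m creep '[{"slide":[0,0,-1],"angular":[0,0,0]},{"slide":[0,0,-1],"angular":[0,0,0]},{"slide":[0,0,-0.6],"angular":[0,0,0]},{"slide":[0,-0.7,-0.2],"angular":[0,0,0]},{"slide":[0,-1,0],"angular":[0,0,0]}]'
python3 go.py 549 -5 110 -8.3
python3 - <<'E'
from h import *
im,d,P,T,f,m=snap('wrist','pics/w4.png')
im,d,P,T,f,m=snap('top','pics/top4.png')
h=P[:,:,2];k=((h>.1)&(h<.16)).astype(np.uint8)
k[:,:325]=0
n,l,st,c=cv2.connectedComponentsWithStats(k)
for i in range(1,n):
    if st[i,4]>20:
        r=cv2.minAreaRect((P[l==i][:,:2]*1000).astype(np.float32)); print(st[i,4],c[i].round(),np.round(r[0],1),np.round(r[1],1),round(r[2],1),np.median(h[l==i]))
E
```

```text
time: 18.3
tool_pos: [0.5169, -0.1803, 0.2658]
tcp_rot: [-3.134, 0.202, 0.006]
wrist_force: [-0.6, -0.0, -0.9]
width: 1.001
time: 18.72
tool_pos: [0.5243, -0.1398, 0.3412]
tcp_rot: [3.133, -0.206, 0.009]
wrist_force: [0.8, 0.2, -0.7]
width: 0.999
t 18.72 grasp [ 525.2 -140.2  186.2] yaw -7.53 F [ 0.8  0.2 -0.7] w 84.9 q6 1.4
 slide(now axes) [ 0.22 -5.49  3.04] slide(target axes) [ 0.16 -5.49  3.05] ang [ 0.02 -0.09  0.19]
1190 [497. 164.] [ 705.3 -514.4] [280.5 117.2] 7.4 0.1349389062408196
283 [546. 208.] [ 580.8 -631.1] [97.8  4.9] 61.1 0.1313347727805445
261 [429. 235.] [ 511.8 -353.8] [40.9 41.3] 56.9 0.1337089710107413
57 [402. 236.] [ 508.4 -291.2] [14.1 26.3] 56.8 0.13587247858699936
```

View pics/w4.png

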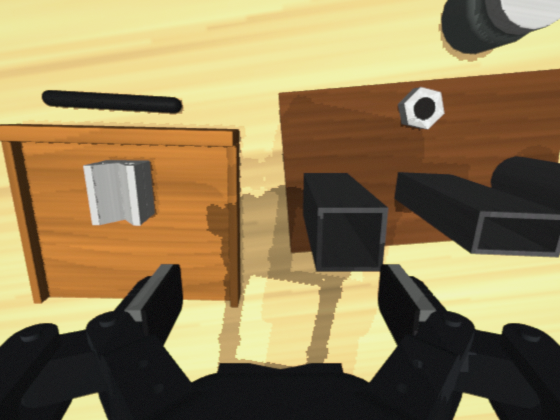

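View pics/top4.png

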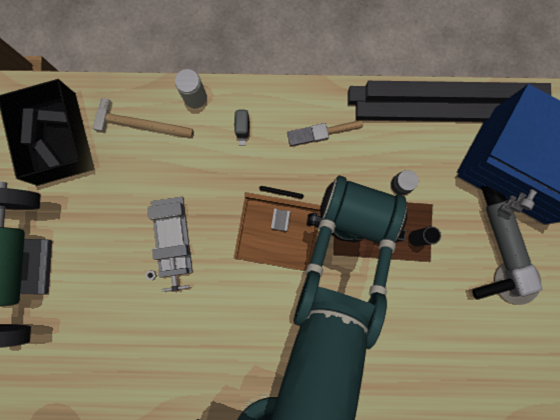

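```bash
python3 -m creep '[{"slide":[0.04,-1,0],"angular":[0,0,0.1]},{"slide":[0.04,-1,0],"angular":[0,0,0.1]},{"slide":[0.04,-1,0.5],"angular":[0,0,0]},{"slide":[0.04,-1,0.5],"angular":[0,0,0]},{"slide":[0.04,-1,0.8],"angular":[0,0,0]}]' >/dev/null
python3 -m creep '[{"slide":[0,-0.4,0.8],"angular":[0,0,0]},{"slide":[0,0,0.8],"angular":[0,0,0]},{"slide":[0,0,0],"angular":[0,0,0]},{"slide":[0,0,0],"angular":[0,0,0]}]'
python3 go.py 549 -5 36 -8.3
```

```text
time: 19.57
tool_pos: [0.5463, -0.0057, 0.2515]
tcp_rot: [3.133, -0.223, -0.005]
wrist_force: [0.2, 0.1, 0.3]
width: 0.999
t 19.57 grasp [545.8  -5.7  96.5] yaw -8.15 F [0.2 0.1 0.3] w 84.9 q6 1.66
 slide(now axes) [ 0.13 -0.05  2.42] slide(target axes) [ 0.12 -0.05  2.42] ang [0.01 0.05 0.04]
```

```bash
python3 -m creep '[{"slide":[0.12,-0.05,0.7],"angular":[0,0,0]},{"slide":[0,0,0.7],"angular":[0,0,0]},{"slide":[0,0,0.5],"angular":[0,0,0]},{"slide":[0,0,0],"angular":[0,0,0]},{"slide":[0,0,0],"angular":[0,0,0]}]'
python3 go.py 549 -5 36 -8.3
```

```text
time: 19.98
tool_pos: [0.5501, -0.0052, 0.2052]
tcp_rot: [3.133, -0.225, -0.001]
wrist_force: [0.6, -0.4, 0.3]
width: 0.998
t 19.98 grasp [550.   -5.2  50.2] yaw -8.21 F [ 0.6 -0.4  0.3] w 84.9 q6 1.66
 slide(now axes) [-0.04 -0.    0.57] slide(target axes) [-0.04 -0.    0.57] ang [0.   0.01 0.02]
```

```bash
python3 -m creep '[{"slide":[-0.04,0,0.3],"angular":[0,0,0]},{"slide":[0,0,0.2],"angular":[0,0,0]},{"slide":[0,0,0.08],"angular":[0,0,0]},{"slide":[0,0,0],"angular":[0,0,0]},{"slide":[0,0,0],"angular":[0,0,0]}]'
python3 go.py 549 -5 36 -8.3
python3 -m creep '[{"slide":[0,0,0],"angular":[0,0,0]},{"slide":[0,0,0],"angular":[0,0,0]},{"slide":[0,0,0],"angular":[0,0,0]},{"slide":[0,0,0],"angular":[0,0,0]},{"slide":[0,0,0],"angular":[0,0,0]}]' 1 50
python3 -m creep '[{"slide":[0,0,0],"angular":[0,0,0]},{"slide":[0,0,0],"angular":[0,0,0]},{"slide":[0,0,0],"angular":[0,0,0]}]'
python3 go.py 549 -5 36 -8.3
```

```text
time: 20.4
tool_pos: [0.5491, -0.0046, 0.1905]
tcp_rot: [-3.134, 0.224, 0.0]
wrist_force: [-0.5, 0.1, 0.0]
width: 1.001
t 20.4 grasp [549.1  -4.6  35.5] yaw -8.18 F [-0.5  0.1  0. ] w 85.1 q6 1.66
 slide(now axes) [-0.    0.02 -0.02] slide(target axes) [ 0.    0.02 -0.02] ang [-0.    0.    0.03]
time: 20.82
tool_pos: [0.5494, -0.0047, 0.1909]
tcp_rot: [3.133, -0.224, 0.001]
wrist_force: [0.6, -1.2, 1.5]
width: 0.457
time: 21.07
tool_pos: [0.5494, -0.0047, 0.1909]
tcp_rot: [3.133, -0.224, 0.001]
wrist_force: [-0.8, -0.8, 3.6]
width: 0.455
t 21.07 grasp [549.5  -4.7  35.9] yaw -8.18 F [-0.8 -0.8  3.6] w 38.7 q6 1.66
 slide(now axes) [-0.02  0.01 -0.  ] slide(target axes) [-0.02  0.01 -0.  ] ang [ 0.   -0.01  0.03]
```

```bash
python3 -m creep '[{"slide":[0,0,-0.5],"angular":[0,0,0]},{"slide":[0,0,-1],"angular":[0,0,0]},{"slide":[0,0,-1],"angular":[0,0,0]},{"slide":[0,-0.5,-1],"angular":[0,0,-0.5]},{"slide":[0,-1,0],"angular":[0,0,-1]}]'
python3 -m creep '[{"slide":[0,-1,0],"angular":[0,0,-1]},{"slide":[0,-1,0],"angular":[0,0,-1]},{"slide":[0,-1,0],"angular":[0,0,-0.8]},{"slide":[0,-1,0],"angular":[0,0,-0.2]},{"slide":[0,-1,0],"angular":[0,0,0]}]'
python3 go.py 514 279.4 125 9.7
```

```text
time: 21.48
tool_pos: [0.5554, 0.0314, 0.2834]
tcp_rot: [3.14, -0.061, 0.012]
wrist_force: [2.1, -0.1, -3.2]
width: 0.46
time: 21.9
tool_pos: [0.542, 0.1579, 0.2774]
tcp_rot: [3.13, 0.27, -0.003]
wrist_force: [-0.7, 0.3, -3.9]
width: 0.457
t 21.9 grasp [541.6 157.8 122.4] yaw 9.85 F [-0.7  0.3 -3.9] w 38.9 q6 1.64
 slide(now axes) [-0.26 -4.98 -0.1 ] slide(target axes) [-0.27 -4.98 -0.1 ] ang [-0.    0.03  0.04]
```

```bash
python3 -m creep '[{"slide":[-0.05,-1,0],"angular":[0,0,0]},{"slide":[-0.05,-1,0],"angular":[0,0,0]},{"slide":[-0.05,-1,0],"angular":[0,0,0]},{"slide":[-0.05,-1,0],"angular":[0,0,0]},{"slide":[0,-0.6,0],"angular":[0,0,0]}]'>/dev/null
python3 -m creep '[{"slide":[0,0,0],"angular":[0,0,0]},{"slide":[0,0,0],"angular":[0,0,0]},{"slide":[0,0,0],"angular":[0,0,0]}]'
python3 go.py 514 279.4 49 9.7
python3 - <<'E'
from h import *
im,d,P,T,f,m=snap('wrist','pics/w5.png')
h=P[:,:,2]
for nm,lo,hi in(('jaw',.053,.063),('bed',.021,.028)):
    k=((h>lo)&(h<hi)).astype(np.uint8); n,l,st,c=cv2.connectedComponentsWithStats(k)
    for i in range(1,n):
        if st[i,4]>300:
            r=cv2.minAreaRect((P[l==i][:,:2]*1000).astype(np.float32)); print(nm,st[i,4],c[i].round(),np.round(r[0],1),np.round(r[1],1),round(r[2],1))
E
```

```text
time: 22.57
tool_pos: [0.5183, 0.2686, 0.2776]
tcp_rot: [3.129, 0.269, -0.002]
wrist_force: [0.1, 0.2, -3.5]
width: 0.46
t 22.57 grasp [518.1 268.4 122.6] yaw 9.84 F [ 0.1  0.2 -3.5] w 39.1 q6 1.84
 slide(now axes) [-0.08 -0.46  2.94] slide(target axes) [-0.09 -0.46  2.94] ang [0.01 0.02 0.03]
jaw 8563 [261. 150.] [564.8 287.3] [32.2 85.3] 9.4
bed 2350 [514. 242.] [524.1  97.3] [ 10.7 141.7] 81.4
bed 3531 [260. 199.] [516.2 279.2] [54.1 62.2] 9.4
```

View pics/w5.png

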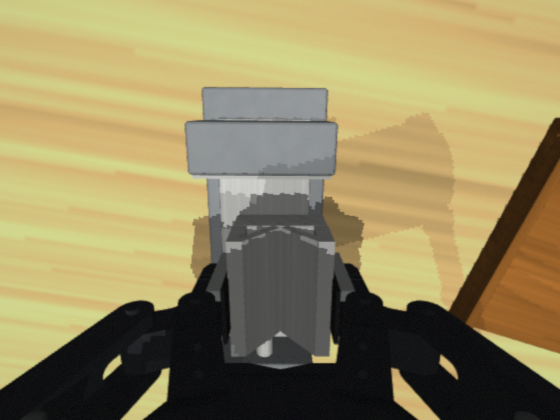

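```bash
python3 -m creep '[{"slide":[-0.1,-0.42,0.2],"angular":[0,0,0]},{"slide":[0,0,0.5],"angular":[0,0,0]},{"slide":[0,0,0.5],"angular":[0,0,0]},{"slide":[0,0,0],"angular":[0,0,0]},{"slide":[0,0,0],"angular":[0,0,0]}]'
python3 go.py 513 279 49 9.7
```

```text
time: 23.03
tool_pos: [0.5132, 0.2784, 0.2455]
tcp_rot: [3.128, 0.268, -0.007]
wrist_force: [0.2, 0.3, -3.4]
width: 0.457
t 23.03 grasp [512.5 278.   90.5] yaw 9.81 F [ 0.2  0.3 -3.4] w 38.9 q6 1.85
 slide(now axes) [ 0.03 -0.04  1.66] slide(target axes) [ 0.02 -0.03  1.66] ang [0.02 0.06 0.03]
```

```bash
python3 -m creep '[{"slide":[0,0,0.5],"angular":[0,0,0]},{"slide":[0,0,0.5],"angular":[0,0,0]},{"slide":[0,0,0.3],"angular":[0,0,0]},{"slide":[0,0,0],"angular":[0,0,0]},{"slide":[0,0,0],"angular":[0,0,0]}]'
python3 go.py 513 279 49 9.7
```

```text
time: 23.45
tool_pos: [0.5136, 0.2789, 0.2141]
tcp_rot: [3.129, 0.269, -0.004]
wrist_force: [-0.2, -0.1, -3.4]
width: 0.457
t 23.45 grasp [513.3 278.7  59.1] yaw 9.82 F [-0.2 -0.1 -3.4] w 38.8 q6 1.85
 slide(now axes) [-0.01 -0.01  0.4 ] slide(target axes) [-0.01 -0.01  0.4 ] ang [0.01 0.04 0.03]
```

```bash
python3 -m creep '[{"slide":[0,0,0.2],"angular":[0,0,0]},{"slide":[0,0,0.15],"angular":[0,0,0]},{"slide":[0,0,0.06],"angular":[0,0,0]},{"slide":[0,0,0],"angular":[0,0,0]},{"slide":[0,0,0],"angular":[0,0,0]}]'
python3 go.py 513 279 49 9.7
```

```text
time: 23.87
tool_pos: [0.5142, 0.2792, 0.2052]
tcp_rot: [-3.13, -0.269, -0.0]
wrist_force: [-0.3, 0.5, -3.4]
width: 0.461
t 23.87 grasp [514.2 279.2  50.2] yaw 9.82 F [-0.3  0.5 -3.4] w 39.2 q6 1.85
 slide(now axes) [-0.05 -0.    0.05] slide(target axes) [-0.05  0.    0.05] ang [-0.   -0.    0.03]
```

```bash
python3 -m creep '[{"slide":[-0.04,0,0.07],"angular":[0,0,0]},{"slide":[0,0,0.03],"angular":[0,0,0]},{"slide":[0,0,0],"angular":[0,0,0]},{"slide":[0,0,0],"angular":[0,0,0]}]'
python3 go.py 513 279 49 9.7
```

```text
time: 24.2
tool_pos: [0.5137, 0.2793, 0.2039]
tcp_rot: [-3.129, -0.269, -0.002]
wrist_force: [-2.1, -0.4, 5.0]
width: 0.458
t 24.2 grasp [513.9 279.4  48.9] yaw 9.82 F [-2.1 -0.4  5. ] w 38.9 q6 1.85
 slide(now axes) [-0.04  0.01 -0.01] slide(target axes) [-0.04  0.01 -0.01] ang [-0.01 -0.02  0.03]
```

Seated. Release and rise straight up, then look.

```bash
python3 -m creep '[{"slide":[0,0,0],"angular":[0,0,0]},{"slide":[0,0,0],"angular":[0,0,0]},{"slide":[0,0,0],"angular":[0,0,0]},{"slide":[0,0,0],"angular":[0,0,0]},{"slide":[0,0,-0.3],"angular":[0,0,0]}]' -1
python3 -m creep '[{"slide":[0,0,-1],"angular":[0,0,0]},{"slide":[0,0,-1],"angular":[0,0,0]},{"slide":[0,0,-1],"angular":[0,0,0]},{"slide":[0,0,-1],"angular":[0,0,0]},{"slide":[0,0,-1],"angular":[0,0,0]}]'
python3 -m creep '[{"slide":[0,0.5,-0.5],"angular":[0,0,0]},{"slide":[0,1,0],"angular":[0,0,1]},{"slide":[0,1,0],"angular":[0,0,1]},{"slide":[0,1,0],"angular":[0,0,1]},{"slide":[0,1,0],"angular":[0,0,1]}]'
python3 go.py 518.3 -181 195 -7.4
python3 - <<'E'
from h import *
for n in('top','wrist'):
  im,d,P,T,f,m=snap(n,f'pics/{n}6.png')
  h=P[:,:,2]
  for nm,lo,hi in(('v',.050,.065),('tubes',.118,.155)):
    k=((h>lo)&(h<hi)).astype(np.uint8); q,l,st,c=cv2.connectedComponentsWithStats(k)
    for i in range(1,q):
        if st[i,4]>60:
            r=cv2.minAreaRect((P[l==i][:,:2]*1000).astype(np.float32)); print(n,nm,st[i,4],c[i].round(),np.round(r[0],1),np.round(r[1],1),round(r[2],1))
E
```

```text
time: 24.62
tool_pos: [0.5123, 0.2786, 0.2087]
tcp_rot: [3.129, 0.269, -0.005]
wrist_force: [-1.1, -0.1, -0.6]
width: 1.001
time: 25.03
tool_pos: [0.5131, 0.2789, 0.3369]
tcp_rot: [-3.13, -0.269, -0.0]
wrist_force: [-0.2, 0.7, -0.0]
width: 1.0
time: 25.45
tool_pos: [0.5219, 0.1654, 0.3476]
tcp_rot: [3.136, -0.174, 0.0]
wrist_force: [0.0, -1.6, -0.6]
width: 0.998
t 25.45 grasp [521.9 165.4 192.6] yaw -6.36 F [ 0.  -1.6 -0.6] w 84.8 q6 1.94
 slide(now axes) [ 1.39 13.79 -0.09] slide(target axes) [ 1.64 13.76 -0.1 ] ang [ 0.01 -0.    0.26]
top v 174 [ 77. 131.] [779.4 523.8] [218.7  28.7] 9.9
top v 302 [ 24. 120.] [780.9 663.1] [109.2 234.3] 73.1
top v 221 [445.  99.] [ 865.4 -421. ] [  4.4 305.8] 0.2
top v 63 [486. 126.] [ 796.  -523.1] [  2.4 117.7] 61.5
top v 103 [ 32. 129.] [774.3 636.9] [19.9 91.9] 79.6
top v 254 [ 51. 116.] [806.4 590.9] [80.  26.3] 86.0
top v 316 [241. 122.] [798.1 101.3] [63.3 34. ] 1.8
top v 1139 [495. 249.] [ 549.2 -504.5] [377.5 113.4] 11.7
top v 84 [ 49. 175.] [649.5 583.9] [  3.3 123.6] 17.3
top v 357 [171. 251.] [463.8 266.8] [28.2 77.9] 9.5
top v 63 [ 23.
[... 242 characters left out ...]
.8] [ 42.5 112. ] 31.8
top tubes 176 [546. 207.] [ 583.9 -625.7] [84.   5.9] 60.0
top tubes 115 [354. 231.] [ 519.5 -180.8] [40.9 40. ] 82.5
top tubes 142 [394. 233.] [ 515.1 -271.1] [50.8 25.4] 80.2
top tubes 196 [430. 235.] [ 511.2 -353.3] [41.  40.4] 35.1
top tubes 748 [ 15. 267.] [419.5 612.5] [180.  16.] 0.8
top tubes 175 [ 21. 334.] [273.9 602.1] [74.9 30.9] 62.1
wrist v 4531 [114. 166.] [565.  286.8] [32.1 85.6] 9.4
wrist v 1019 [155. 221.] [515.8 266.7] [50.3 15.8] 9.7
wrist v 1396 [124. 230.] [511.6 291.6] [50.2 17. ] 9.8
wrist v 1034 [194. 272.] [466.8 245.9] [28.1 36.4] 9.3
wrist v 627 [130. 281.] [469.7 295.2] [17.8 48.5] 33.7
wrist v 778 [196. 325.] [413.2 253.8] [14.8 54.5] 9.7
```

View pics/top6.png

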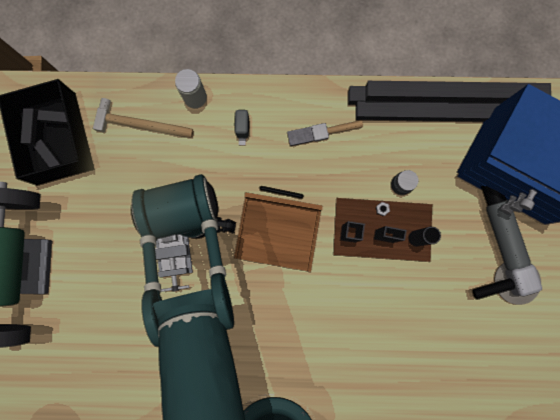

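View pics/wrist6.png

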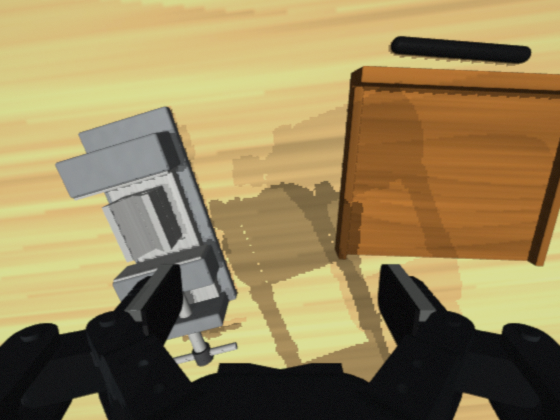

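```bash
python3 -m creep '[{"slide":[0.11,1,0],"angular":[0,0,0.26]},{"slide":[0.11,1,0],"angular":[0,0,0]},{"slide":[0.11,1,0],"angular":[0,0,0]},{"slide":[0.11,1,0],"angular":[0,0,0]},{"slide":[0.11,1,0],"angular":[0,0,0]}]'>/dev/null
python3 -m creep '[{"slide":[0.11,1,0],"angular":[0,0,0]},{"slide":[0.11,1,0],"angular":[0,0,0]},{"slide":[0.11,1,0],"angular":[0,0,0]},{"slide":[0.11,1,0],"angular":[0,0,0]},{"slide":[0.11,1,0],"angular":[0,0,0]}]'>/dev/null
python3 -m creep '[{"slide":[0.11,1,0],"angular":[0,0,0]},{"slide":[0.11,1,0],"angular":[0,0,0]},{"slide":[0.11,1,0],"angular":[0,0,0]},{"slide":[0,0.6,0],"angular":[0,0,0]},{"slide":[0,0.2,0],"angular":[0,0,0]}]'>/dev/null
python3 -m creep '[{"slide":[0,0,0],"angular":[0,0,0]},{"slide":[0,0,0],"angular":[0,0,0]}]'
python3 go.py 518.5 -180.8 104 -7.4
```

```text
time: 26.97
tool_pos: [0.5144, -0.1792, 0.3474]
tcp_rot: [-3.135, 0.198, 0.001]
wrist_force: [0.1, 0.1, 0.3]
width: 1.002
t 26.97 grasp [ 514.4 -179.1  192.4] yaw -7.23 F [0.1 0.1 0.3] w 85.2 q6 1.32
 slide(now axes) [0.18 0.05 3.53] slide(target axes) [0.17 0.05 3.53] ang [-0.01  0.01  0.04]
```

```bash
python3 -m creep '[{"slide":[0.17,0.05,0.4],"angular":[0,0,0]},{"slide":[0,0,0.8],"angular":[0,0,0]},{"slide":[0,0,1],"angular":[0,0,0]},{"slide":[0,0,0.9],"angular":[0,0,0]},{"slide":[0,0,0.38],"angular":[0,0,0]}]' >/dev/null
python3 -m creep '[{"slide":[0,0,0],"angular":[0,0,0]},{"slide":[0,0,0],"angular":[0,0,0]},{"slide":[0,0,0],"angular":[0,0,0]}]'
python3 go.py 518.5 -180.8 104 -7.4
```

```text
time: 27.63
tool_pos: [0.5195, -0.1812, 0.2619]
tcp_rot: [3.135, -0.197, 0.003]
wrist_force: [-0.4, 0.4, 0.3]
width: 1.001
t 27.63 grasp [ 519.7 -181.3  106.9] yaw -7.18 F [-0.4  0.4  0.3] w 85.1 q6 1.32
 slide(now axes) [-0.05 -0.01  0.11] slide(target axes) [-0.05 -0.01  0.11] ang [ 0.01 -0.03  0.06]
```

```bash
python3 -m creep '[{"slide":[-0.05,0,0.1],"angular":[0,0,0.05]},{"slide":[0,0,0],"angular":[0,0,0]},{"slide":[0,0,0],"angular":[0,0,0]},{"slide":[0,0,0],"angular":[0,0,0]},{"slide":[0,0,0],"angular":[0,0,0]}]' 1 50
python3 -m creep '[{"slide":[0,0,0],"angular":[0,0,0]},{"slide":[0,0,0],"angular":[0,0,0]},{"slide":[0,0,0],"angular":[0,0,0]}]'
python3 go.py 540 -53.8 105 -7.4
python3 -m creep '[{"slide":[0,0,-0.5],"angular":[0,0,0]},{"slide":[0,0,-1],"angular":[0,0,0]},{"slide":[0,0,-1],"angular":[0,0,0]},{"slide":[0,-0.4,-0.5],"angular":[0,0,0]},{"slide":[0,-0.8,0],"angular":[0,0,0]}]'
python3 go.py 540 -53.8 180 -7.4
```

```text
time: 28.05
tool_pos: [0.5177, -0.1813, 0.259]
tcp_rot: [3.135, -0.203, 0.002]
wrist_force: [-1.0, 0.0, 2.7]
width: 0.465
time: 28.3
tool_pos: [0.5177, -0.1813, 0.259]
tcp_rot: [3.135, -0.203, 0.002]
wrist_force: [-0.6, 0.7, 5.5]
width: 0.463
t 28.3 grasp [ 517.9 -181.3  104. ] yaw -7.43 F [-0.6  0.7  5.5] w 39.4 q6 1.32
 slide(now axes) [ 0.22 -5.17 -0.04] slide(target axes) [ 0.22 -5.17 -0.04] ang [ 0.   -0.02 -0.01]
time: 28.72
tool_pos: [0.5224, -0.1526, 0.3371]
tcp_rot: [3.132, -0.207, 0.01]
wrist_force: [2.5, -0.3, -2.7]
width: 0.462
t 28.72 grasp [ 523.4 -153.   182.1] yaw -7.56 F [ 2.5 -0.3 -2.7] w 39.3 q6 1.37
 slide(now axes) [ 0.14 -4.02  0.07] slide(target axes) [ 0.15 -4.02  0.08] ang [ 0.03 -0.09 -0.04]
```

```bash
python3 -m creep '[{"slide":[0.05,-1,0],"angular":[0,0,0]},{"slide":[0.05,-1,0],"angular":[0,0,0]},{"slide":[0.05,-1,0],"angular":[0,0,0]},{"slide":[0.05,-0.6,0.6],"angular":[0,0,0]},{"slide":[0,-0.1,0.7],"angular":[0,0,0]}]' >/dev/null
python3 -m creep '[{"slide":[0,0,0.6],"angular":[0,0,0]},{"slide":[0,0,0.2],"angular":[0,0,0]},{"slide":[0,0,0],"angular":[0,0,0]},{"slide":[0,0,0],"angular":[0,0,0]}]' 
python3 go.py 540.3 -53.8 107 -7.4
```

```text
time: 29.47
tool_pos: [0.5379, -0.0601, 0.2804]
tcp_rot: [-3.135, 0.203, 0.002]
wrist_force: [1.5, 0.0, -3.5]
width: 0.459
t 29.47 grasp [537.7 -60.1 125.4] yaw -7.42 F [ 1.5  0.  -3.5] w 39.0 q6 1.54
 slide(now axes) [ 0.07 -0.26  0.74] slide(target axes) [ 0.07 -0.26  0.74] ang [-0.    0.02 -0.  ]
```

```bash
python3 -m creep '[{"slide":[0.07,-0.24,0.2],"angular":[0,0,0]},{"slide":[0,0,0.3],"angular":[0,0,0]},{"slide":[0,0,0.2],"angular":[0,0,0]},{"slide":[0,0,0],"angular":[0,0,0]},{"slide":[0,0,0],"angular":[0,0,0]}]' 
python3 go.py 540.3 -53.8 107 -7.4
```

```text
time: 29.88
tool_pos: [0.5405, -0.0547, 0.2628]
tcp_rot: [-3.135, 0.203, 0.001]
wrist_force: [1.1, 0.7, -3.6]
width: 0.464
t 29.88 grasp [540.4 -54.7 107.8] yaw -7.43 F [ 1.1  0.7 -3.6] w 39.5 q6 1.55
 slide(now axes) [-0.01 -0.03  0.03] slide(target axes) [-0.01 -0.03  0.03] ang [ 0.    0.01 -0.01]
```

```bash
python3 -m creep '[{"slide":[0,-0.02,0.05],"angular":[0,0,0]},{"slide":[0,0,0.03],"angular":[0,0,0]},{"slide":[0,0,0],"angular":[0,0,0]}]' 
python3 go.py 540.3 -53.8 107 -7.4
python3 -m creep '[{"slide":[0,0,0],"angular":[0,0,0]},{"slide":[0,0,0],"angular":[0,0,0]},{"slide":[0,0,0],"angular":[0,0,0]},{"slide":[0,0,0],"angular":[0,0,0]},{"slide":[0,0,-0.4],"angular":[0,0,0]}]' -1
python3 -m creep '[{"slide":[0,0,-1],"angular":[0,0,0]},{"slide":[0,0,-1],"angular":[0,0,0]},{"slide":[0,0,-1],"angular":[0,0,0]},{"slide":[0,0.7,-0.2],"angular":[0,0,0.2]},{"slide":[0,1,0],"angular":[0,0,0.3]}]'
python3 go.py 514.3 -271.2 200 -9.4
```

```text
time: 30.13
tool_pos: [0.5409, -0.0542, 0.262]
tcp_rot: [3.135, -0.203, 0.001]
wrist_force: [-2.5, 0.1, 1.9]
width: 0.462
t 30.13 grasp [541.  -54.3 107. ] yaw -7.42 F [-2.5  0.1  1.9] w 39.3 q6 1.55
 slide(now axes) [-0.03 -0.01  0.  ] slide(target axes) [-0.03 -0.01  0.  ] ang [ 0.   -0.01 -0.01]
time: 30.55
tool_pos: [0.5397, -0.054, 0.2696]
tcp_rot: [-3.135, 0.203, 0.006]
wrist_force: [-0.2, 0.5, 0.4]
width: 1.002
time: 30.97
tool_pos: [0.5364, -0.0956, 0.3556]
tcp_rot: [3.131, -0.255, 0.011]
wrist_force: [-0.1, 0.1, -0.1]
width: 1.001
t 30.97 grasp [537.5 -95.7 200.6] yaw -9.3 F [-0.1  0.1 -0.1] w 85.1 q6 1.51
 slide(now axes) [0.22 7.08 0.03] slide(target axes) [0.23 7.08 0.03] ang [-0.   -0.1   0.03]
```

```bash
python3 -m creep '[{"slide":[0.03,1,0],"angular":[0,0,0]},{"slide":[0.03,1,0],"angular":[0,0,0]},{"slide":[0.03,1,0],"angular":[0,0,0]},{"slide":[0.03,1,0],"angular":[0,0,0]},{"slide":[0.03,1,0],"angular":[0,0,0]}]' -0.7 >/dev/null
python3 -m creep '[{"slide":[0.03,1,0],"angular":[0,0,0]},{"slide":[0.03,0.8,0],"angular":[0,0,0]},{"slide":[0,0.3,0],"angular":[0,0,0]},{"slide":[0,0,0],"angular":[0,0,0]},{"slide":[0,0,0],"angular":[0,0,0]}]'
python3 go.py 514.5 -271.3 115 -9.4
```

```text
time: 31.8
tool_pos: [0.511, -0.272, 0.3515]
tcp_rot: [-3.13, 0.259, -0.0]
wrist_force: [0.1, -0.2, 0.1]
width: 0.85
t 31.8 grasp [ 511.1 -271.9  196.5] yaw -9.47 F [ 0.1 -0.2  0.1] w 72.2 q6 1.2
 slide(now axes) [ 0.13 -0.04  3.26] slide(target axes) [ 0.13 -0.04  3.26] ang [-0.01 -0.   -0.02]
```

```bash
python3 -m creep '[{"slide":[0.1,-0.04,0.4],"angular":[0,0,0]},{"slide":[0,0,0.8],"angular":[0,0,0]},{"slide":[0,0,1],"angular":[0,0,0]},{"slide":[0,0,0.7],"angular":[0,0,0]},{"slide":[0,0,0.3],"angular":[0,0,0]}]' >/dev/null
python3 -m creep '[{"slide":[0,0,0],"angular":[0,0,0]},{"slide":[0,0,0],"angular":[0,0,0]},{"slide":[0,0,0],"angular":[0,0,0]}]'
python3 go.py 514.5 -271.3 115 -9.4
```

```text
time: 32.47
tool_pos: [0.5144, -0.2714, 0.2723]
tcp_rot: [3.13, -0.257, 0.003]
wrist_force: [0.4, -0.9, 0.0]
width: 0.854
t 32.47 grasp [ 514.7 -271.5  117.3] yaw -9.38 F [ 0.4 -0.9  0. ] w 72.6 q6 1.21
 slide(now axes) [-0.01 -0.01  0.09] slide(target axes) [-0.01 -0.01  0.09] ang [ 0.01 -0.03  0.01]
```

```bash
python3 -m creep '[{"slide":[0,0,0.06],"angular":[0,0,0]},{"slide":[0,0,0],"angular":[0,0,0]},{"slide":[0,0,0],"angular":[0,0,0]},{"slide":[0,0,0],"angular":[0,0,0]},{"slide":[0,0,0],"angular":[0,0,0]}]' 1 50
python3 -m creep '[{"slide":[0,0,0],"angular":[0,0,0]},{"slide":[0,0,0],"angular":[0,0,0]},{"slide":[0,0,0],"angular":[0,0,0]}]'
python3 go.py 490.4 6.4 115 -9.4
python3 -m creep '[{"slide":[0,0,-0.5],"angular":[0,0,0]},{"slide":[0,0,-1],"angular":[0,0,0]},{"slide":[0,0,-1],"angular":[0,0,0]},{"slide":[0,0,-1],"angular":[0,0,0]},{"slide":[0,0,-1],"angular":[0,0,0]}]'
python3 -m creep '[{"slide":[-0.2,-0.4,-1],"angular":[0,0,0]},{"slide":[-0.3,-0.6,-0.7],"angular":[0,0,0]},{"slide":[-0.27,-0.8,0],"angular":[0,0,0]},{"slide":[-0.27,-0.9,0],"angular":[0,0,0]},{"slide":[-0.27,-1,0],"angular":[0,0,0]}]'
python3 go.py 490.4 6.4 260 -9.4
```

```text
time: 32.88
tool_pos: [0.5141, -0.272, 0.2709]
tcp_rot: [3.13, -0.258, 0.003]
wrist_force: [-0.7, 0.8, 5.3]
width: 0.581
time: 33.13
tool_pos: [0.5141, -0.272, 0.2709]
tcp_rot: [3.13, -0.258, 0.003]
wrist_force: [0.1, -0.7, 5.0]
width: 0.576
t 33.13 grasp [ 514.4 -272.1  115.9] yaw -9.43 F [ 0.1 -0.7  5. ] w 48.9 q6 1.21
 slide(now axes) [ -2.77 -10.83   0.02] slide(target axes) [ -2.77 -10.83   0.04] ang [ 0.01 -0.03 -0.01]
time: 33.55
tool_pos: [0.5128, -0.2711, 0.382]
tcp_rot: [-3.13, 0.258, 0.005]
wrist_force: [-0.1, -0.3, -5.4]
width: 0.583
time: 33.97
tool_pos: [0.4955, -0.1744, 0.4244]
tcp_rot: [-3.131, 0.26, 0.003]
wrist_force: [0.8, -0.0, -5.2]
width: 0.576
t 33.97 grasp [ 495.3 -174.3  269.4] yaw -9.49 F [ 0.8 -0.  -5.2] w 49.0 q6 1.35
 slide(now axes) [-1.38 -7.1   0.38] slide(target axes) [-1.37 -7.1   0.37] ang [-0.    0.02 -0.02]
```

```bash
python3 -m creep '[{"slide":[-0.2,-1,0],"angular":[0,0,0]},{"slide":[-0.2,-1,0],"angular":[0,0,0]},{"slide":[-0.2,-1,0],"angular":[0,0,0]},{"slide":[-0.2,-1,0],"angular":[0,0,0]},{"slide":[-0.2,-1,0.2],"angular":[0,0,0]}]' >/dev/null
python3 -m creep '[{"slide":[-0.2,-1,0.5],"angular":[0,0,0]},{"slide":[0,-0.6,1],"angular":[0,0,0]},{"slide":[0,-0.2,1],"angular":[0,0,0]},{"slide":[0,0,1],"angular":[0,0,0]},{"slide":[0,0,1],"angular":[0,0,0]}]' >/dev/null
python3 -m creep '[{"slide":[0,0,0.5],"angular":[0,0,0]},{"slide":[0,0,0],"angular":[0,0,0]},{"slide":[0,0,0],"angular":[0,0,0]}]' 
python3 go.py 490.4 6.4 118.9 -9.4
```

```text
time: 35.05
tool_pos: [0.4937, -0.0023, 0.2933]
tcp_rot: [3.131, -0.258, -0.007]
wrist_force: [0.3, 0.2, -3.8]
width: 0.583
t 35.05 grasp [493.   -2.3 138.3] yaw -9.41 F [ 0.3  0.2 -3.8] w 49.6 q6 1.68
 slide(now axes) [-0.16 -0.33  0.78] slide(target axes) [-0.16 -0.33  0.78] ang [ 0.01  0.06 -0.  ]
```

```bash
python3 -m creep '[{"slide":[-0.13,-0.3,0.2],"angular":[0,0,0]},{"slide":[0,-0.02,0.3],"angular":[0,0,0]},{"slide":[0,0,0.15],"angular":[0,0,0]},{"slide":[0,0,0],"angular":[0,0,0]},{"slide":[0,0,0],"angular":[0,0,0]}]' 
python3 go.py 490.4 6.4 118.9 -9.4
```

```text
time: 35.47
tool_pos: [0.4927, 0.0061, 0.2784]
tcp_rot: [3.131, -0.257, -0.0]
wrist_force: [-0.1, -0.3, -3.9]
width: 0.58
t 35.47 grasp [492.7   6.1 123.4] yaw -9.4 F [-0.1 -0.3 -3.9] w 49.3 q6 1.7
 slide(now axes) [-0.09  0.    0.18] slide(target axes) [-0.09  0.    0.18] ang [ 0.  0. -0.]
```

```bash
python3 -m creep '[{"slide":[-0.09,0,0.14],"angular":[0,0,0]},{"slide":[0,0,0.08],"angular":[0,0,0]},{"slide":[0,0,0],"angular":[0,0,0]},{"slide":[0,0,0],"angular":[0,0,0]}]' 
python3 go.py 490.4 6.4 118.9 -9.4
```

```text
time: 35.8
tool_pos: [0.4909, 0.0063, 0.2739]
tcp_rot: [-3.131, 0.258, -0.002]
wrist_force: [-2.3, -0.4, 3.4]
width: 0.582
t 35.8 grasp [491.1   6.3 118.9] yaw -9.42 F [-2.3 -0.4  3.4] w 49.5 q6 1.7
 slide(now axes) [-0.03  0.   -0.  ] slide(target axes) [-0.03  0.   -0.  ] ang [-0.   -0.02 -0.01]
```

```bash
python3 -m creep '[{"slide":[0,0,0],"angular":[0,0,0]},{"slide":[0,0,0],"angular":[0,0,0]},{"slide":[0,0,0],"angular":[0,0,0]},{"slide":[0,0,0],"angular":[0,0,0]},{"slide":[0,0,-0.4],"angular":[0,0,0]}]' -1
python3 -m creep '[{"slide":[0,0,-1],"angular":[0,0,0]},{"slide":[0,0,-1],"angular":[0,0,0]},{"slide":[0,0,-1],"angular":[0,0,0]},{"slide":[0,0.7,-0.2],"angular":[0,0,0]},{"slide":[0,1,0],"angular":[0,0,-0.15]}]'
python3 go.py 511.3 -355 205 -8.8
python3 - <<'E'
from h import *
for n in('top','wrist'):
  im,d,P,T,f,m=snap(n,f'pics/{n}7.png')
  h=P[:,:,2]
  for nm,lo,hi in(('tubes',.118,.157),):
    k=((h>lo)&(h<hi)).astype(np.uint8); q,l,st,c=cv2.connectedComponentsWithStats(k)
    for i in range(1,q):
        p=P[l==i][:,:2]*1000
        if st[i,4]>60:
            r=cv2.minAreaRect(p.astype(np.float32))
            if max(r[1])<70: print(n,nm,st[i,4],c[i].round(),np.round(r[0],1),np.round(r[1],1),round(r[2],1))
E
```

```text
time: 36.22
tool_pos: [0.4896, 0.0064, 0.2813]
tcp_rot: [3.131, -0.258, -0.006]
wrist_force: [-0.2, -0.1, -0.5]
width: 0.999
time: 36.63
tool_pos: [0.485, -0.0349, 0.3671]
tcp_rot: [-3.132, 0.237, -0.011]
wrist_force: [0.1, -0.7, 0.4]
width: 1.001
t 36.63 grasp [486.1 -34.9 212.1] yaw -8.65 F [ 0.1 -0.7  0.4] w 85.1 q6 1.6
 slide(now axes) [ 2.92 12.51  0.29] slide(target axes) [ 2.95 12.5   0.29] ang [-0.01 -0.1   0.04]
top tubes 495 [187.  81.] [877.1 230.6] [60.  59.8] 55.1
top tubes 194 [430. 235.] [ 511.2 -354. ] [41.8 41.4] 58.0
wrist tubes 1674 [290. 132.] [541.7 -54.6] [40.2 40. ] 82.5
wrist tubes 3053 [205. 228.] [490.6   5.9] [50.4 26. ] 80.3
```

View pics/wrist7.png

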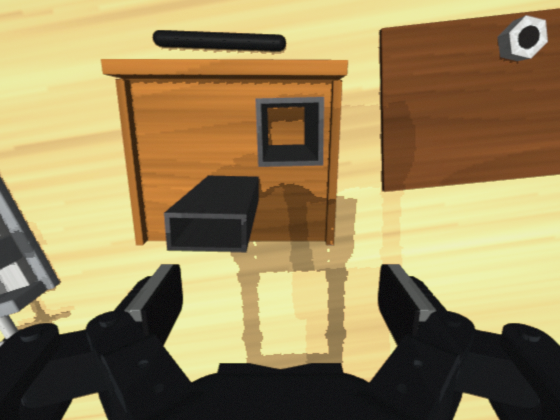

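```bash
python3 -m creep '[{"slide":[0.25,1,0],"angular":[0,0,0]},{"slide":[0.25,1,0],"angular":[0,0,0]},{"slide":[0.25,1,0],"angular":[0,0,0]},{"slide":[0.25,1,0],"angular":[0,0,0]},{"slide":[0.25,1,0],"angular":[0,0,0]}]' >/dev/null
python3 -m creep '[{"slide":[0.25,1,0],"angular":[0,0,0]},{"slide":[0.25,1,0],"angular":[0,0,0]},{"slide":[0.25,1,0],"angular":[0,0,0]},{"slide":[0.25,1,0],"angular":[0,0,0]},{"slide":[0.25,1,0],"angular":[0,0,0]}]' >/dev/null
python3 -m creep '[{"slide":[0.25,1,0],"angular":[0,0,0]},{"slide":[0.2,1,0],"angular":[0,0,0]},{"slide":[0,0.4,0],"angular":[0,0,0]},{"slide":[0,0,0],"angular":[0,0,0]},{"slide":[0,0,0],"angular":[0,0,0]}]'
python3 go.py 511.3 -355 128 -8.8
```

```text
time: 37.98
tool_pos: [0.5089, -0.3528, 0.3626]
tcp_rot: [-3.131, 0.243, 0.001]
wrist_force: [-0.4, 0.1, 0.0]
width: 1.0
t 37.98 grasp [ 508.8 -352.6  207.6] yaw -8.89 F [-0.4  0.1  0. ] w 85.0 q6 1.08
 slide(now axes) [0.12 0.08 3.19] slide(target axes) [0.11 0.08 3.19] ang [-0.02  0.01 -0.02]
```

```bash
python3 -m creep '[{"slide":[0.1,0.08,0.4],"angular":[0,0,0]},{"slide":[0,0,0.8],"angular":[0,0,0]},{"slide":[0,0,1],"angular":[0,0,0]},{"slide":[0,0,0.7],"angular":[0,0,0]},{"slide":[0,0,0.25],"angular":[0,0,0]}]' >/dev/null
python3 -m creep '[{"slide":[0,0,0],"angular":[0,0,0]},{"slide":[0,0,0],"angular":[0,0,0]},{"slide":[0,0,0],"angular":[0,0,0]}]'
python3 go.py 511.3 -355 128 -8.8
python3 -m creep '[{"slide":[0,0,0],"angular":[0,0,0]},{"slide":[0,0,0],"angular":[0,0,0]},{"slide":[0,0,0],"angular":[0,0,0]},{"slide":[0,0,0],"angular":[0,0,0]},{"slide":[0,0,0],"angular":[0,0,0]}]' 1 50
python3 -m creep '[{"slide":[0,0,0],"angular":[0,0,0]},{"slide":[0,0,0],"angular":[0,0,0]},{"slide":[0,0,0],"angular":[0,0,0]}]'
python3 go.py 557.5 48 128 -8.8
```

```text
time: 38.65
tool_pos: [0.5119, -0.3554, 0.2856]
tcp_rot: [3.131, -0.241, 0.003]
wrist_force: [0.4, -0.9, -0.5]
width: 1.006
t 38.65 grasp [ 512.2 -355.6  130.6] yaw -8.78 F [ 0.4 -0.9 -0.5] w 85.5 q6 1.08
 slide(now axes) [-0.04 -0.02  0.11] slide(target axes) [-0.04 -0.02  0.11] ang [ 0.01 -0.03  0.  ]
time: 39.07
tool_pos: [0.5115, -0.3557, 0.2854]
tcp_rot: [3.132, -0.242, 0.002]
wrist_force: [-0.3, 0.9, 4.3]
width: 0.483
time: 39.32
tool_pos: [0.5115, -0.3557, 0.2853]
tcp_rot: [3.132, -0.241, 0.002]
wrist_force: [-0.0, 1.0, 6.1]
width: 0.486
t 39.32 grasp [ 511.7 -355.8  130.3] yaw -8.82 F [-0.   1.   6.1] w 41.3 q6 1.08
 slide(now axes) [ -0.67 -16.24   0.08] slide(target axes) [ -0.66 -16.24   0.09] ang [ 0.01 -0.02 -0.  ]
```

```bash
python3 -m creep '[{"slide":[0,0,-0.5],"angular":[0,0,0]},{"slide":[0,0,-1],"angular":[0,0,0]},{"slide":[0,0,-1],"angular":[0,0,0]},{"slide":[0,0,-1],"angular":[0,0,0]},{"slide":[0,0,-1],"angular":[0,0,0]}]'
python3 -m creep '[{"slide":[0,-0.3,-1],"angular":[0,0,0]},{"slide":[0,-0.6,-1],"angular":[0,0,0]},{"slide":[-0.05,-1,-0.3],"angular":[0,0,0]},{"slide":[-0.05,-1,0],"angular":[0,0,0]},{"slide":[-0.05,-1,0],"angular":[0,0,0]}]'
python3 -m creep '[{"slide":[-0.05,-1,0],"angular":[0,0,0]},{"slide":[-0.05,-1,0],"angular":[0,0,0]},{"slide":[-0.05,-1,0],"angular":[0,0,0]},{"slide":[-0.05,-1,0],"angular":[0,0,0]},{"slide":[-0.05,-1,0],"angular":[0,0,0]}]'
python3 go.py 557.3 47.3 285 -8.8
```

```text
time: 39.73
tool_pos: [0.5105, -0.3552, 0.3964]
tcp_rot: [-3.131, 0.242, 0.004]
wrist_force: [-0.0, -0.9, -4.8]
width: 0.482
time: 40.15
tool_pos: [0.5221, -0.2579, 0.4547]
tcp_rot: [3.132, -0.243, 0.0]
wrist_force: [0.4, -0.6, -5.1]
width: 0.481
time: 40.57
tool_pos: [0.5347, -0.1329, 0.4531]
tcp_rot: [-3.132, 0.242, 0.004]
wrist_force: [0.7, -0.0, -4.3]
width: 0.484
t 40.57 grasp [ 534.3 -132.8  298.1] yaw -8.84 F [ 0.7 -0.  -4.3] w 41.2 q6 1.44
 slide(now axes) [-0.2  -7.26  0.52] slide(target axes) [-0.19 -7.26  0.52] ang [-0.    0.04 -0.01]
```

```bash
python3 -m creep '[{"slide":[-0.02,-1,0],"angular":[0,0,0]},{"slide":[-0.02,-1,0],"angular":[0,0,0]},{"slide":[-0.02,-1,0],"angular":[0,0,0]},{"slide":[-0.02,-1,0],"angular":[0,0,0]},{"slide":[-0.02,-1,0],"angular":[0,0,0]}]' >/dev/null
python3 -m creep '[{"slide":[0,-1,0],"angular":[0,0,0]},{"slide":[0,-0.8,0],"angular":[0,0,0]},{"slide":[0,-0.4,0.2],"angular":[0,0,0]},{"slide":[0,0,0.5],"angular":[0,0,0]},{"slide":[0,0,0.8],"angular":[0,0,0]}]'
python3 go.py 557.3 47.3 133.3 -8.8
```

```text
time: 41.4
tool_pos: [0.5609, 0.0442, 0.4173]
tcp_rot: [3.132, -0.239, 0.005]
wrist_force: [-0.0, 0.4, -5.2]
width: 0.485
t 41.4 grasp [561.4  44.1 262.3] yaw -8.73 F [-0.   0.4 -5.2] w 41.2 q6 1.76
 slide(now axes) [-0.2  -0.11  5.16] slide(target axes) [-0.18 -0.1   5.16] ang [ 0.01 -0.04  0.02]
```

```bash
python3 -m creep '[{"slide":[-0.1,-0.1,1],"angular":[0,0,0]},{"slide":[0,0,1],"angular":[0,0,0]},{"slide":[0,0,1],"angular":[0,0,0]},{"slide":[0,0,0.7],"angular":[0,0,0]},{"slide":[0,0,0.3],"angular":[0,0,0]}]' >/dev/null
python3 -m creep '[{"slide":[0,0,0],"angular":[0,0,0]},{"slide":[0,0,0],"angular":[0,0,0]},{"slide":[0,0,0],"angular":[0,0,0]}]'
python3 go.py 557.3 47.3 133.3 -8.8
```

```text
time: 42.07
tool_pos: [0.5591, 0.0466, 0.318]
tcp_rot: [-3.132, 0.242, -0.004]
wrist_force: [-0.1, 0.2, -3.6]
width: 0.482
t 42.07 grasp [559.5  46.6 163. ] yaw -8.84 F [-0.1  0.2 -3.6] w 40.9 q6 1.76
 slide(now axes) [-0.09 -0.02  1.19] slide(target axes) [-0.09 -0.02  1.19] ang [-0.   -0.03 -0.01]
```

```bash
python3 -m creep '[{"slide":[-0.05,0,0.5],"angular":[0,0,0]},{"slide":[0,0,0.4],"angular":[0,0,0]},{"slide":[0,0,0.2],"angular":[0,0,0]},{"slide":[0,0,0],"angular":[0,0,0]},{"slide":[0,0,0],"angular":[0,0,0]}]' 
python3 go.py 557.3 47.3 133.3 -8.8
```

```text
time: 42.48
tool_pos: [0.557, 0.0473, 0.2887]
tcp_rot: [3.132, -0.241, -0.001]
wrist_force: [0.0, 0.3, -3.9]
width: 0.485
t 42.48 grasp [556.9  47.3 133.7] yaw -8.81 F [ 0.   0.3 -3.9] w 41.2 q6 1.76
 slide(now axes) [ 0.02 -0.    0.02] slide(target axes) [ 0.02 -0.    0.02] ang [ 0.    0.01 -0.  ]
```

```bash
python3 -m creep '[{"slide":[0,0,0.06],"angular":[0,0,0]},{"slide":[0,0,0.03],"angular":[0,0,0]},{"slide":[0,0,0],"angular":[0,0,0]}]' 
python3 go.py 557.3 47.3 133.3 -8.8
python3 -m creep '[{"slide":[0,0,0],"angular":[0,0,0]},{"slide":[0,0,0],"angular":[0,0,0]},{"slide":[0,0,0],"angular":[0,0,0]},{"slide":[0,0,0],"angular":[0,0,0]},{"slide":[0,0,-0.4],"angular":[0,0,0]}]' -1
python3 -m creep '[{"slide":[0,0,-1],"angular":[0,0,0]},{"slide":[0,0,-1],"angular":[0,0,0]},{"slide":[0,0,-1],"angular":[0,0,0]},{"slide":[0,0,-1],"angular":[0,0,0]},{"slide":[0,0,-1],"angular":[0,0,0]}]'
python3 -m creep '[{"slide":[-1,0,-0.5],"angular":[0,0,0]},{"slide":[-1,0,0],"angular":[0,0,0]},{"slide":[-1,0,0],"angular":[0,0,0]},{"slide":[-0.5,0,0],"angular":[0,0,0]},{"slide":[0,0,0],"angular":[0,0,0]}]'
python3 - <<'E'
from h import *
for n in('side','wrist','top'):
  im,d,P,T,f,m=snap(n,f'pics/{n}8.png')
  h=P[:,:,2]
  for nm,lo,hi in(('v',.05,.066),('tubes',.118,.157),):
    k=((h>lo)&(h<hi)).astype(np.uint8); q,l,st,c=cv2.connectedComponentsWithStats(k)
    for i in range(1,q):
        p=P[l==i][:,:2]*1000
        if st[i,4]>60:
            r=cv2.minAreaRect(p.astype(np.float32))
            if max(r[1])<90 and abs(r[0][1])<380 and r[0][0]<700: print(n,nm,st[i,4],c[i].round(),np.round(r[0],1),np.round(r[1],1),round(r[2],1))
E
```

```text
time: 42.73
tool_pos: [0.5576, 0.0472, 0.2884]
tcp_rot: [3.132, -0.241, 0.002]
wrist_force: [-2.3, -1.4, 4.3]
width: 0.484
t 42.73 grasp [557.7  47.2 133.4] yaw -8.81 F [-2.3 -1.4  4.3] w 41.1 q6 1.76
 slide(now axes) [-0.02 -0.    0.  ] slide(target axes) [-0.02 -0.    0.  ] ang [-0.   -0.01 -0.  ]
time: 43.15
tool_pos: [0.5562, 0.0472, 0.2951]
tcp_rot: [3.132, -0.241, -0.006]
wrist_force: [-0.6, 0.2, -0.0]
width: 1.0
time: 43.57
tool_pos: [0.557, 0.0472, 0.424]
tcp_rot: [-3.132, 0.242, -0.001]
wrist_force: [0.4, -0.3, -0.3]
width: 1.0
time: 43.98
tool_pos: [0.4687, 0.0609, 0.4351]
tcp_rot: [-3.132, 0.24, -0.001]
wrist_force: [0.0, 0.5, 0.6]
width: 1.002
side v 88 [263. 136.] [ 649.4 -306.9] [50.6 32.5] 15.3
side v 91 [287. 231.] [557.4  59.7] [40.9 19.3] 7.1
side v 641 [329. 316.] [465.1 270.9] [28.3 85.8] 9.4
side v 719 [274. 320.] [567.6 287.1] [32.1 87.1] 9.4
side v 252 [356. 315.] [414.1 262. ] [14.7 70.7] 9.1
side v 268 [301. 312.] [518.3 267.7] [49.9 19. ] 10.3
side v 196 [303. 325.] [514.5 291.7] [49.7 17.2] 11.5
side tubes 235 [297. 175.] [544.5 -54.6] [43.9 40. ] 82.6
side
[... 452 characters left out ...]
 59. 176.] [511.5 291.4] [49.9 17.4] 10.1
wrist v 101 [337. 163.] [480.4   1.9] [ 9.5 36.7] 5.5
wrist v 1985 [ 94. 217.] [462.4 269.7] [28.1 85.8] 9.4
wrist v 710 [115. 257.] [411.3 261.1] [14.5 70.9] 9.2
wrist tubes 1208 [279.  84.] [556.1  47.4] [40.5 40.7] 79.4
wrist tubes 1508 [411.  87.] [541.7 -54.6] [41.2 40.1] 82.5
wrist tubes 1333 [344. 167.] [490.4   5.7] [50.6 25.4] 79.9
top v 436 [164. 210.] [565.6 287.5] [32.3 85.1] 9.9
top v 115 [172. 230.] [516.4 268.2] [50.3 17.2] 8.4
top v 130 [161. 232.] [512.4 291.4] [50.1 17.4] 9.1
top v 388 [169. 251.] [463.1 271.4] [28.4 86.7] 9.4
top v 140 [172. 272.] [411.7 262.3] [13.7 69. ] 9.2
top tubes 99 [301. 219.] [542.8 -53.5] [39.8 40.4] 82.8
```

View pics/wrist8.png

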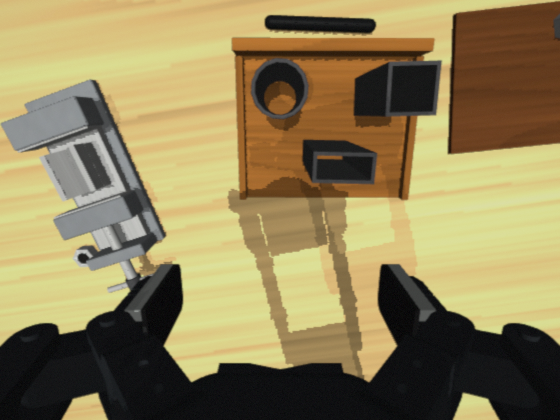

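View pics/side8.png

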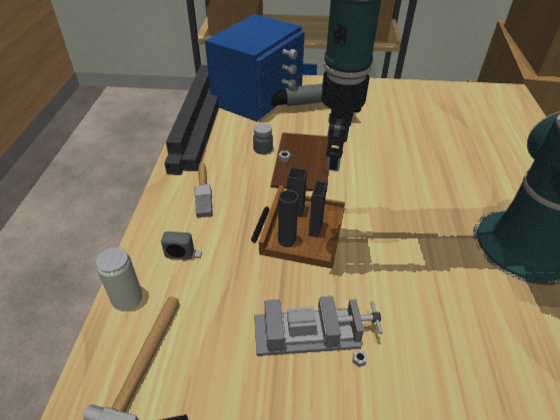

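All three tubes are upright in their original places: round at (279,84), square at (411,87) and flat at (344,167) in the wrist view. The V-block sits in the vice at (75,170), and the gripper is clear of everything. Handing in.

```bash
python3 -m creep '[{"slide":[0,0,0],"angular":[0,0,0]},{"slide":[0,0,0],"angular":[0,0,0]},{"slide":[0,0,0],"angular":[0,0,0]}]'; python3 -c "
from workcell import order
print(order.finish_job())"
```

```text
time: 44.38
tool_pos: [0.4714, 0.0605, 0.4342]
tcp_rot: [3.132, -0.242, -0.001]
wrist_force: [-0.0, 0.3, 0.9]
width: 1.0
the job is handed in; nothing more can be done
None
```

I moved the round, flat and square tubes upright onto the side board and set the V-block in the vice. The square, flat and round tubes then went back to their places in the stand. I handed the job in at 44.4 s of the 141 s allowed; it reported no verdict.

What the last camera checks showed:

- **Tubes:** All three stand upright. Seen with the same cameras as at the start, each is within about 2 mm of where it stood.
- **V-block:** It lies flat and groove up at about (514, 279) mm, within about 2 mm of the bed centre. Its groove is within about 1° of the jaw-to-jaw direction.
- **Robot:** The gripper is open and clear of everything.
- **Jar:** It looks unmoved in the pictures. I did not measure its position again.

One disagreement: on the first pick and placing, the round tube's position by camera and by the gripper differed by about 3–4 mm. I corrected for this when putting it back. The final side camera readings also run 2–3 mm further in x than the wrist camera's, roughly the calibration error, and well inside the 14–15 mm tolerances.

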